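Tool up the lathe's tool block and clamp it

TASK

Pull every blanking bar out of the lathe's tool block and lay it in the blue tray, then slide every turning tool on the bench shank first into a free pocket, fully home with its shoulder against the block. Only when all tools are in, turn the clamp wheel clockwise until its brass pointer stands at the index mark, and leave the other things on the bench where they are.

Things in the scene. Friction and masses are not known exactly. Their poses are not given: they have to be found in the camera images.
- toolblock: Fixed grey tool block, 100 mm deep, 190 wide, roof 57 mm above the bench (a steel pressure bar on it reaches 81 mm). Origin on the bench under the middle pocket's mouth; x into the pockets, z up. Three pockets at y = -60, 0, 60 mm open to -x at x = 0. Its 20 mm thick base sticks out 105 mm in front as a 165 mm wide loading ledge flush with the pocket floors. Clamp wheel axis at x = 45, y = 160 mm.
- pocket0 (a point): Mouth of the pocket at the -y side: this point is the middle of its lower edge, on the pocket floor, 20 mm above the bench; axes as the tool block's (x into the pocket). Pocket 23 mm wide, 23 mm high, 80 mm deep to its back wall, side walls flared by 4 mm over the first 6 mm; no flare above or below.
- pocket1 (a point): Mouth of the pocket in the middle: this point is the middle of its lower edge, on the pocket floor, 20 mm above the bench; axes as the tool block's (x into the pocket). Pocket 23 mm wide, 23 mm high, 80 mm deep to its back wall, side walls flared by 4 mm over the first 6 mm; no flare above or below.
- pocket2 (a point): Mouth of the pocket at the +y side: this point is the middle of its lower edge, on the pocket floor, 20 mm above the bench; axes as the tool block's (x into the pocket). Pocket 23 mm wide, 23 mm high, 80 mm deep to its back wall, side walls flared by 4 mm over the first 6 mm; no flare above or below.
- turntool1: Turning tool (dark steel, all alike), 110 mm long, 0.26 to 0.4 kg, lying on the bench; may be absent. Square shank 20 x 20 mm from x = -21 to 55 mm; head 32 wide, 26 high from x = -55 to -21 mm, small brass insert on top. Origin at mid-length on the underside; x from head to shank end. Fully home: the head's shoulder against the block, origin 21 mm past the mouth.
- turntool2: Turning tool (dark steel, all alike), 110 mm long, 0.26 to 0.4 kg, lying on the bench; may be absent. Square shank 20 x 20 mm from x = -21 to 55 mm; head 32 wide, 26 high from x = -55 to -21 mm, small brass insert on top. Origin at mid-length on the underside; x from head to shank end. Fully home: the head's shoulder against the block, origin 21 mm past the mouth.
- turntool3: Turning tool (dark steel, all alike), 110 mm long, 0.26 to 0.4 kg, lying on the bench; may be absent. Square shank 20 x 20 mm from x = -21 to 55 mm; head 32 wide, 26 high from x = -55 to -21 mm, small brass insert on top. Origin at mid-length on the underside; x from head to shank end. Fully home: the head's shoulder against the block, origin 21 mm past the mouth.
- blank1: Blanking bar, plain bright aluminium bar 20 x 20 x 110 mm, 0.13 kg, no head. Starts in pocket 0 with its outer 31 mm sticking out; may be absent. Origin at mid-length on the underside; x along the bar, into the pocket at the start.
- blank2: Blanking bar, plain bright aluminium bar 20 x 20 x 110 mm, 0.13 kg, no head. Starts in pocket 1 with its outer 31 mm sticking out; may be absent. Origin at mid-length on the underside; x along the bar, into the pocket at the start.
- blank3: Blanking bar, plain bright aluminium bar 20 x 20 x 110 mm, 0.13 kg, no head. Starts in pocket 2 with its outer 31 mm sticking out; may be absent. Origin at mid-length on the underside; x along the bar, into the pocket at the start.
- tray: Fixed shallow open blue metal tray, outside 170 (x) x 190 (y) x 30 mm high, walls and floor about 4 mm. Origin under its centre on the bench.
- clampwheel (a joint): Clamp handwheel on a vertical axis, in rad: starts loose, between 0 and 0.6; grows clockwise seen from above, end stop at 5.2; the pointer is exactly over the mark at 4.2. Stays where it is left (friction about 0.12 N m).
- wheel_bar (a point): On the wheel's axis, at the top of its upright black grip bar (82 mm above the bench). The bar is 84 mm long, 16 mm thick and stands 28 mm above the steel wheel disc (100 mm diameter, disc top 54 mm above the bench). The point turns with the wheel: its x runs along the bar towards the end with the brass pointer.
- wheel_mark (a point): Top of the fixed steel index mark, an upright bar 54 mm above the bench just outside the wheel's rim on its -x side, 66 mm from the axis.
- oil: Red oil bottle 60 mm across, 170 mm high; a bystander, leave it alone. Origin at the centre of its underside.
- mug: White mug 80 mm across, 90 mm high; a bystander, leave it alone. Origin at the centre of its underside.
- mallet: Hammer lying on the bench; a bystander, leave it alone. Origin at the underside.
- spanner: Wrench lying on the bench; a bystander, leave it alone. Origin at the underside.
- brush: Brush lying on the bench; a bystander, leave it alone. Origin at the underside.
- slug: Brass slug 60 mm across, 50 mm high; a bystander, leave it alone. Origin at the centre of its underside.
Mind the look-alikes: they are no part of the job. Leave any brown look-alike of the turntool2 alone.

How it is judged:
By the outcome, as a careful person would: the job done as asked, in the order asked, and still so for the second after the job is handed in, with the robot touching nothing.
Of blank1, blank2, blank3 only 1 to 2 are there at a start; the rules pass over those that are not, and their reading is None.
Of turntool1, turntool2, turntool3 only 2 to 3 are there at a start; the rules pass over those that are not, and their reading is None.
At some moment in a run one of turntool1, turntool2, turntool3 may be knocked a few centimetres aside while the robot is not near it.
Once in a run the grip may slacken for a moment while it holds something.
It also fails if it takes over 210 s, if anything falls off the work surface, if the arm or the gripper's body presses on something with over 40 N, if the wrist force passes 120 N, or if a joint passes its speed limit or range.

ROBOT

A 7-joint arm with a two-finger parallel gripper is mounted at the origin on the work surface. World frame = base frame: x ahead of the robot, y to its left, z up, the work surface at z = 0. Lengths are in m, angles in rad, forces in N, time in s.
With the tool pointing down it reaches from about 0.425 to 0.8 m from the base axis. Payload 8.3 kg.
Tool frame: the origin (TCP) lies midway between the tips of the shut fingers; the grasp point (between the pads) lies 19 mm behind it; z points along the fingers, y is the line along which they close (so a half turn about z gives the same grasp; the last joint's range is limited). The gripper opens to 85 mm and grips with 20 to 120 N. Pads are 22 mm wide; open, the fingers measure 114 mm over their backs; the gripper's body (76 mm by 85 mm) begins 54 mm behind the grasp point. The pads swing forward as they close: fully open they stand 13 mm farther back than shut.
Start: joints at [-1.208, 0.383, 0.016, 1.37, -0.006, 1.388, -0.046], TCP at [0.258, 0.569, 0.203] pointing down, gripper open.
Joint ranges: [-2.95, 2.95], [-0.25, 2.06], [-1.52, 1.56], [0.18, 2.33], [-1.44, 4.58], [0.02, 2.06], [-3.01, 3.01]. Speed limits (rad/s): [2.39, 2.39, 3.01, 3.01, 3.14, 3.14, 3.14].

INTERFACE

Orientations are given as a unit quaternion [x, y, z, w].
In Python, from cell import bot gives the robot as it stands.
- The arm moves only by the shell command python3 -m inch 'ROWS' [FORCE]. ROWS is JSON, a list of rows, each an object of numbers: "x", "y", "z": the shift along the tool's x, y, z normalised to -1 to 1, where 1 is 10 cm; "ax", "ay", "az": the turn, a rotation vector about the tool's x, y, z normalised to -1 to 1, where 1 is pi/4 rad; "gripper": the finger opening in mm, from 0 to 85.4. A call has 1 to 10 rows; each row is the pose to reach, as a shift and turn from the pose commanded when the call began, along the tool's axes at that moment; what a row does not reach only later rows make up. A row lasts 1/8 s, in which the tool goes at most 62.5 mm and 10.7 degrees, less where a joint would pass 70% of its speed; a pose out of reach is approached as far as the arm can. A call with a number of a shift or a turn outside -1 to 1 is refused whole. A call with a gripper value outside its range is refused whole. The fingers move at their own pace and stop on an object; FORCE is the grip in N (left out, the last holds). Time passes only in rows, so rows that repeat a pose let the fingers close. It gives the time, the measured TCP pose, the force, the opening and the grip force at its end, in the units of the state.
- bot.observe(): the state, without advancing time (a new reading comes with each control period).
- bot.capture(name): name is "scene" or "top" or "wrist"; returns the picture (480x640x3 uint8, red, green, blue); there is no depth.
- bot.camera_params(name): a dict with "intrinsics" (3x3 intrinsics, pixels), "pose" (4x4, takes a point from camera to world coordinates). Camera axes: x right, y down, z forward; pixel columns grow to the right and rows downward; lengths in m; the calibration is good to about 2 mm. A picture is of the moment at which its call begins: read the wrist's pose just before it. camera_params takes no time and is no camera call; for the wrist camera it gives the pose at the moment of the call.
- bot.hand_in(): hands the job in; it is judged then, once.
The state is a dict: "time_s": time; "joint_pos": joint angles; "joint_velocities": joint speeds; "effort": joint torques, N m; "tool_pos": TCP position; "orientation": TCP orientation; "ft_force": force on the tool from outside, world axes, zero at the start; "moment": the same for the moment, N m; "opening": finger opening in m; "gripper_force": force on a finger pad.
Only numpy, scipy, OpenCV 4.12 (cv2) and the standard library are available. Lean on these libraries where they do the work, as an engineer would, in place of code of your own. Each camera call takes 0.05 s, during which the arm holds its last target. There are 200 camera calls.

## Working session

There is one attempt and no reset: what is moved stays moved. The work goes in short steps, Python scripts to look and compute and a shell command to move; the robot and the scene stay as the last step left them, time stands still between calls to the robot, and variables do not carry over. Pictures are saved under pics/ and viewed, at most 14 in all, crops included, and the job is handed in when it is done.

```bash
ls; mkdir -p pics; python3 - <<'E'
from cell import bot
import cv2,numpy as np
s=bot.observe();print({k:np.round(v,3).tolist() for k,v in s.items()})
for n in ["scene","top"]:
    im=bot.capture(n);cv2.imwrite(f"pics/{n}0.png",im[:,:,::-1])
    p=bot.camera_params(n);print(n,np.round(p["intrinsics"],1).tolist(),np.round(p["pose"],3).tolist())
E
```

```text
pics
{'time_s': 0.0, 'joint_pos': [-1.208, 0.384, 0.016, 1.371, -0.006, 1.388, -0.047], 'joint_velocities': [0.001, -0.001, 0.001, -0.001, -0.0, 0.002, -0.001], 'effort': [-0.001, -62.758, 0.844, -37.182, 0.017, 0.014, -0.0], 'tool_pos': [0.258, 0.569, 0.202], 'orientation': [0.211, 0.977, -0.001, -0.0], 'ft_force': [-0.701, 0.806, -0.576], 'moment': [-0.005, -0.052, 0.007], 'gripper_force': 0.0, 'opening': 0.086}
scene [[535.1, 0.0, 318.4], [0.0, 535.1, 236.2], [0.0, 0.0, 1.0]] [[0.85, 0.419, -0.319, 0.843], [0.527, -0.678, 0.513, -0.556], [-0.002, -0.604, -0.797, 0.994], [0.0, 0.0, 0.0, 1.0]]
top [[486.1, 0.0, 316.4], [0.0, 486.1, 236.0], [0.0, 0.0, 1.0]] [[0.057, -0.975, 0.213, 0.201], [-0.998, -0.055, 0.012, 0.002], [-0.0, -0.214, -0.977, 1.263], [0.0, 0.0, 0.0, 1.0]]
```

View pics/top0.png

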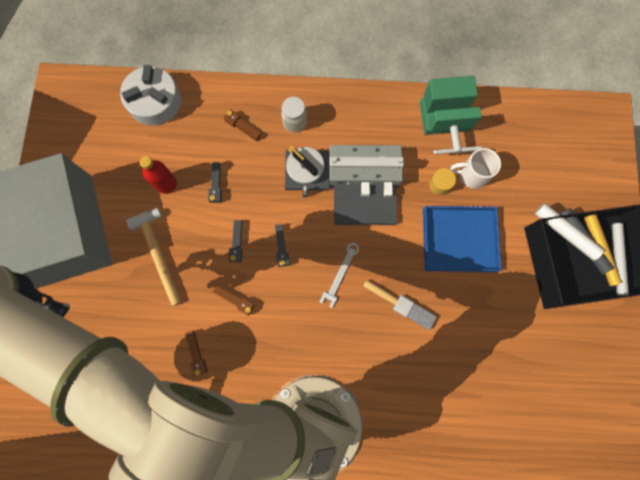

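View pics/scene0.png

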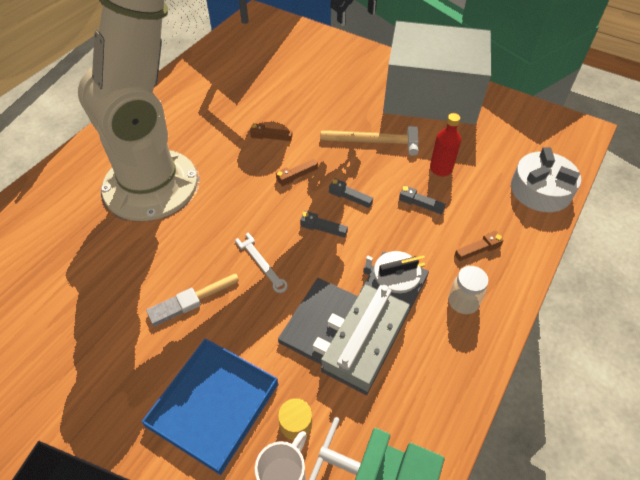

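The top view shows three dark tools at (216,182), (236,241) and (282,245). The brown look-alikes are at (243,124), (235,297) and (196,355). There are two bright blanks, at (365,188) and (388,188), and the leftmost pocket (+y, beside the wheel) looks empty. The tray is at (462,238), and the wheel at (305,165) has a brass pointer at its upper left. The scene view agrees: dark tools at (350,193), (421,200) and (323,224), blanks at (336,322) and (322,345).

```bash
cat > h.py <<'E'
from cell import bot
import cv2,numpy as np
from scipy.spatial.transform import Rotation as R
def ray(P,uv):
    K,T=np.array(P["intrinsics"]),np.array(P["pose"])
    d=T[:3,:3]@np.linalg.solve(K,[uv[0],uv[1],1]);return T[:3,3],d/np.linalg.norm(d)
def onz(P,uv,z):
    c,d=ray(P,uv);return c+d*(z-c[2])/d[2]
def tri(obs): # [(P,uv),...]
    A=0;b=0;L=[ray(*o) for o in obs]
    for c,d in L:
        M=np.eye(3)-np.outer(d,d);A=A+M;b=b+M@c
    p=np.linalg.solve(A,b);return p,max(np.linalg.norm((np.eye(3)-np.outer(d,d))@(p-c)) for c,d in L)
def proj(P,p):
    K,T=np.array(P["intrinsics"]),np.array(P["pose"])
    q=K@(T[:3,:3].T@(np.array(p)-T[:3,3]));return q[:2]/q[2]
def snap(name,f):
    P=bot.camera_params(name);im=bot.capture(name);cv2.imwrite(f,im[:,:,::-1]);return P,im
def rel(target,yaw=None,q=None):
    """row values (tool frame shift /0.1, rotvec/(pi/4)) from present measured pose; yaw = world angle of tool x, tool down"""
    s=bot.observe();R0=R.from_quat(s["orientation"])
    d=R0.inv().apply(np.array(target)-s["tool_pos"])/0.1
    out={"shift":np.round(d,3).tolist()}
    if yaw is not None:
        c,si=np.cos(yaw),np.sin(yaw)
        Rt=R.from_matrix(np.array([[c,si,0],[si,-c,0],[0,0,-1]]))
        out["turn"]=np.round((R0.inv()*Rt).as_rotvec()/(np.pi/4),3).tolist()
    return out
E
python3 - <<'E'
from h import *
T=bot.camera_params("top");S=bot.camera_params("scene")
for n,a,b in [("tA",(216,182),(421,200)),("tB",(236,241),(350,193)),("tC",(282,245),(323,224))]:
    print(n,np.round(onz(T,a,.02),3),np.round(tri([(T,a),(S,b)])[0],3))
for n,a,z in [("bl1",(365,188),.04),("bl0",(388,188),.04),("ledgeL",(334,223),.02),("ledgeR",(397,223),.02),("blkL",(330,178),.057),("blkR",(402,178),.057),("wheel",(305,164),.054),("tray",(462,238),.0),("mark",(307,187),.054),("wrenchtop",(352,247),0),("oil",(168,187),0)]:
    print(n,np.round(onz(T,a,z),3))
s=bot.observe();print(R.from_quat(s["orientation"]).as_matrix().round(3).tolist())
W=bot.camera_params("wrist");Rt=R.from_quat(s["orientation"])
C=np.array(W["pose"]);print("cam in tool",Rt.inv().apply(C[:3,3]-s["tool_pos"]).round(3),(Rt.inv().as_matrix()@C[:3,:3]).round(3).tolist(),np.round(W["intrinsics"],0).tolist())
E
```

```text
tA [0.605 0.295 0.02 ] [0.605 0.296 0.018]
tB [0.447 0.227 0.02 ] [0.447 0.227 0.016]
tC [0.443 0.106 0.02 ] [0.443 0.106 0.02 ]
bl1 [ 0.604 -0.103  0.04 ]
bl0 [ 0.608 -0.163  0.04 ]
ledgeL [ 0.51  -0.026  0.02 ]
ledgeR [ 0.519 -0.192  0.02 ]
blkL [ 0.621 -0.009  0.057]
blkR [ 0.631 -0.196  0.057]
wheel [0.657 0.059 0.054]
tray [ 0.493 -0.368  0.   ]
mark [0.594 0.049 0.054]
wrenchtop [ 0.452 -0.077  0.   ]
oil [0.59  0.429 0.   ]
[[-0.911, 0.413, -0.001], [0.413, 0.911, -0.002], [-0.0, -0.002, -1.0]]
cam in tool [ 0.08  -0.    -0.171] [[-0.0, -0.951, -0.309], [1.0, -0.0, -0.0], [0.0, -0.309, 0.951]] [[383.0, 0.0, 323.0], [0.0, 383.0, 237.0], [0.0, 0.0, 1.0]]
```

```bash

python3 -m inch '[{"x":-0.31,"y":-0.2,"az":-0.2},{"x":-0.62,"y":-0.4,"az":-0.4},{"x":-0.93,"y":-0.59,"az":-0.61},{"x":-0.93,"y":-0.59,"z":-0.18,"az":-0.61}]'
python3 -m inch '[{"x":-0.28,"y":-0.48},{"x":-0.55,"y":-0.95},{"x":-0.55,"y":-0.95}]'
python3 -m inch '[{"x":-0.28,"y":-0.48},{"x":-0.55,"y":-0.95},{"x":-0.55,"y":-0.95}]'
python3 -m inch '[{"x":-0.28,"y":-0.48},{"x":-0.55,"y":-0.95},{"x":-0.55,"y":-0.95},{"x":-0.55,"y":-0.95},{"x":-0.55,"y":-0.95}]'
python3 - <<'E'
from h import *
import pickle
P,im=snap("wrist","pics/w1.png");pickle.dump(P,open("w1.pkl","wb"));print(bot.observe()["tool_pos"].tolist() if hasattr(bot.observe()["tool_pos"],"tolist") else bot.observe()["tool_pos"])
E
python3 -m inch '[{"y":-0.5},{"y":-1},{"y":-1},{"y":-1}]'
python3 -m inch '[{"y":-0.5},{"y":-0.95},{"y":-0.95},{"y":-0.95},{"y":-0.95}]'
python3 - <<'E'
from h import *
import pickle
P,im=snap("wrist","pics/w2.png");pickle.dump(P,open("w2.pkl","wb"))
E
```

```text
[0.2579466964386718, 0.5688175781890216, 0.20200098930816732]invalid input
invalid input
invalid input
invalid input
invalid input
invalid input
```

View pics/w1.png

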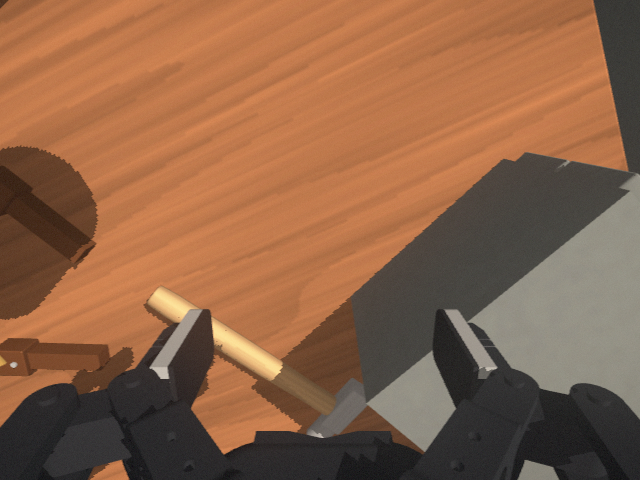

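View pics/w2.png

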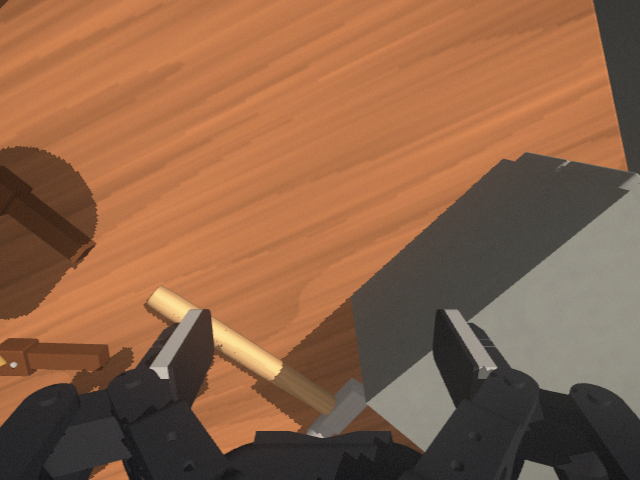

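The rows were refused, probably because every key is needed, so the arm has not moved. These pictures show only the mallet, the browns and the grey box. Image up is tool +x, so I want the tool at yaw of about 3° (camera ahead of the TCP).

```bash

python3 -m inch '[{"x":-0.31,"y":-0.2,"z":0,"ax":0,"ay":0,"az":0.21,"gripper":85},{"x":-0.62,"y":-0.4,"z":0,"ax":0,"ay":0,"az":0.42,"gripper":85},{"x":-0.93,"y":-0.59,"z":-0.1,"ax":0,"ay":0,"az":0.63,"gripper":85},{"x":-0.93,"y":-0.59,"z":-0.18,"ax":0,"ay":0,"az":0.85,"gripper":85},{"x":-0.93,"y":-0.59,"z":-0.18,"ax":0,"ay":0,"az":0.85,"gripper":85}]'
python3 -c "
from h import *
s=bot.observe();print(s['joint_pos'],s['tool_pos'],rel([.44,.2,.22],0.054))"
```

```text
time_s: 0.82
tool_pos: [0.3187, 0.4772, 0.2214]
orientation: [0.52, 0.854, 0.001, -0.0]
ft_force: [-0.3, -0.1, 0.2]
opening: 0.0853
gripper_force: 0.0
[-1.15905516  0.26202511  0.15153829  1.49304812 -0.04002876  1.38835651
 -0.52738731] [0.31868753 0.47717911 0.22138217] {'shift': [-3.019, -0.198, 0.011], 'turn': [-0.0, -0.002, 2.54]}
```

```bash

python3 -m inch '[{"x":0,"y":0,"z":0,"ax":0,"ay":0,"az":0.22,"gripper":85},{"x":0,"y":0,"z":0,"ax":0,"ay":0,"az":0.44,"gripper":85},{"x":0,"y":0,"z":0,"ax":0,"ay":0,"az":0.66,"gripper":85},{"x":0,"y":0,"z":0,"ax":0,"ay":0,"az":0.85,"gripper":85}]' | grep tool_pos
python3 -m inch '[{"x":0,"y":0,"z":0,"ax":0,"ay":0,"az":0.22,"gripper":85},{"x":0,"y":0,"z":0,"ax":0,"ay":0,"az":0.44,"gripper":85},{"x":0,"y":0,"z":0,"ax":0,"ay":0,"az":0.66,"gripper":85},{"x":0,"y":0,"z":0,"ax":0,"ay":0,"az":0.85,"gripper":85}]' | grep tool_pos
python3 -m inch '[{"x":0,"y":0,"z":0,"ax":0,"ay":0,"az":0.22,"gripper":85},{"x":0,"y":0,"z":0,"ax":0,"ay":0,"az":0.44,"gripper":85},{"x":0,"y":0,"z":0,"ax":0,"ay":0,"az":0.66,"gripper":85},{"x":0,"y":0,"z":0,"ax":0,"ay":0,"az":0.84,"gripper":85}]' | grep tool_pos
python3 -m inch '[{"x":0.2,"y":0.5,"z":0,"ax":0,"ay":0,"az":0,"gripper":85},{"x":0.36,"y":0.95,"z":0,"ax":0,"ay":0,"az":0,"gripper":85}]' | grep tool_pos
python3 -m inch '[{"x":0.2,"y":0.5,"z":0,"ax":0,"ay":0,"az":0,"gripper":85},{"x":0.36,"y":0.95,"z":0,"ax":0,"ay":0,"az":0,"gripper":85}]' | grep tool_pos
python3 -m inch '[{"x":0.2,"y":0.5,"z":0,"ax":0,"ay":0,"az":0,"gripper":85},{"x":0.36,"y":0.95,"z":0,"ax":0,"ay":0,"az":0,"gripper":85},{"x":0.36,"y":0.95,"z":0,"ax":0,"ay":0,"az":0,"gripper":85},{"x":0.36,"y":0.95,"z":0,"ax":0,"ay":0,"az":0,"gripper":85}]'
python3 - <<'E'
from h import *
import pickle
P,im=snap("wrist","pics/w3.png");pickle.dump(P,open("w3.pkl","wb"))
E
python3 -m inch '[{"x":0,"y":0.5,"z":0,"ax":0,"ay":0,"az":0,"gripper":85},{"x":0,"y":1,"z":0,"ax":0,"ay":0,"az":0,"gripper":85},{"x":0,"y":1,"z":0,"ax":0,"ay":0,"az":0,"gripper":85}]' | grep tool_pos
python3 -m inch '[{"x":0,"y":0.5,"z":0,"ax":0,"ay":0,"az":0,"gripper":85},{"x":0,"y":1,"z":0,"ax":0,"ay":0,"az":0,"gripper":85},{"x":0,"y":1,"z":0,"ax":0,"ay":0,"az":0,"gripper":85},{"x":0,"y":1,"z":0,"ax":0,"ay":0,"az":0,"gripper":85}]' 
python3 - <<'E'
from h import *
import pickle
P,im=snap("wrist","pics/w4.png");pickle.dump(P,open("w4.pkl","wb"))
E
```

```text
tool_pos: [0.3175, 0.4775, 0.2199]
tool_pos: [0.3175, 0.4775, 0.2199]
tool_pos: [0.3175, 0.4775, 0.2199]
tool_pos: [0.3593, 0.3833, 0.2199]
tool_pos: [0.4006, 0.2898, 0.2203]
time_s: 3.32
tool_pos: [0.441, 0.1992, 0.2204]
orientation: [1.0, 0.029, -0.0, 0.0]
ft_force: [-0.2, 0.1, -0.7]
opening: 0.0847
gripper_force: 0.0
tool_pos: [0.447, 0.0958, 0.221]
time_s: 4.25
tool_pos: [0.4522, 0.0006, 0.2207]
orientation: [1.0, 0.028, -0.0, -0.0]
ft_force: [0.3, 0.5, 0.1]
opening: 0.0852
gripper_force: 0.0
```

View pics/w3.png

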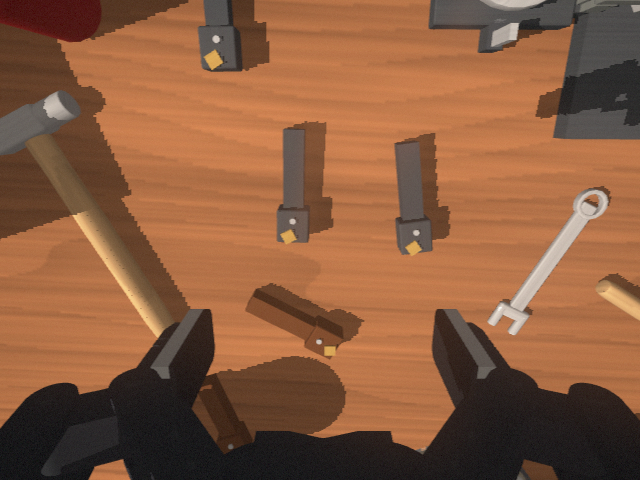

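View pics/w4.png

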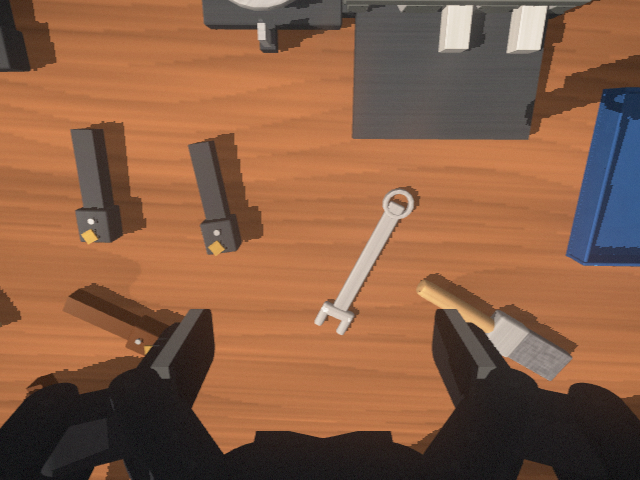

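w3 and w4 show dark tools with heads at (293,225), (413,236) and (219,48) in w3, and the browns below them. In w4 the ledge front corners are at (352,138) and (529,139), and the blank outer ends at (456,50) and (524,50). The left pocket is empty. Next I compute positions and take a closer stereo pair over the block.

```bash

python3 - <<'E'
from h import *
import pickle
A,B=[pickle.load(open(f,"rb")) for f in("w3.pkl","w4.pkl")]
for n,a,b in [("Bins",(289,237),(90,237)),("Bdot",(292.5,221.5),(90.5,221.5)),("Cins",(414,248),(217,248)),("Cdot",(416,233),(216.5,233)),("ledgeFL",(554,137),(352,138)),("BshankL",(284,128),(73,129)),("BshankR",(304,128),(103,128)),("CshankL",(395,143),(190,144)),("CshankR",(419,142),(215,138))]:
    p,e=tri([(A,a),(B,b)]);print(n,p.round(4),round(e,4))
print(onz(B,(352,138),.02),onz(B,(529,139),.02))
for uv in [(441,52),(469,52),(508,52),(541,52)]: print("bl lower/front",onz(B,uv,.02).round(4))
for uv in [(445,33),(472,33),(513,33),(541,33)]: print("bl top",onz(B,uv,.04).round(4))
E
python3 -m inch '[{"x":0.4,"y":0.4,"z":0.1,"ax":0,"ay":0,"az":0,"gripper":45},{"x":0.8,"y":0.5,"z":0.2,"ax":0,"ay":0,"az":0,"gripper":45},{"x":0.8,"y":0.5,"z":0.2,"ax":0,"ay":0,"az":0,"gripper":45},{"x":0.8,"y":0.5,"z":0.2,"ax":0,"ay":0,"az":0,"gripper":45}]' | grep tool_pos
python3 - <<'E'
from h import *
import pickle
P,im=snap("wrist","pics/w5.png");pickle.dump(P,open("w5.pkl","wb"))
E
python3 -m inch '[{"x":0,"y":0.4,"z":0,"ax":0,"ay":0,"az":0,"gripper":45},{"x":0,"y":0.8,"z":0,"ax":0,"ay":0,"az":0,"gripper":45},{"x":0,"y":0.8,"z":0,"ax":0,"ay":0,"az":0,"gripper":45},{"x":0,"y":0.8,"z":0,"ax":0,"ay":0,"az":0,"gripper":45}]' | grep tool_pos
python3 - <<'E'
from h import *
import pickle
P,im=snap("wrist","pics/w6.png");pickle.dump(P,open("w6.pkl","wb"))
a=cv2.imread("pics/w5.png");b=cv2.imread("pics/w6.png")
# crop rows 0..300 of each, x1.25
cv2.imwrite("pics/c56.png",np.vstack([cv2.resize(i[20:260],(800,300),interpolation=cv2.INTER_CUBIC) for i in (a,b)]))
E
```

```text
Bins [0.3998 0.2309 0.0281] 0.0
Bdot [0.4163 0.2279 0.0287] 0.0
Cins [0.3951 0.1047 0.0276] 0.0
Cdot [0.411  0.1048 0.0275] 0.0
ledgeFL [ 0.5092 -0.0247  0.0023] 0.0005
BshankL [0.5034 0.2396 0.017 ] 0.0004
BshankR [ 0.5041  0.2217 -0.002 ] 0.0001
CshankL [0.4951 0.1325 0.0102] 0.0004
CshankR [0.4996 0.1088 0.0073] 0.0019
[ 0.50975756 -0.02339053  0.02      ] [ 0.51824124 -0.18996286  0.02      ]
bl lower/front [ 0.5875 -0.0959  0.02  ]
bl lower/front [ 0.5889 -0.1205  0.02  ]
bl lower/front [ 0.5908 -0.1548  0.02  ]
bl lower/front [ 0.5925 -0.1839  0.02  ]
bl top [ 0.5988 -0.0916  0.04  ]
bl top [ 0.6    -0.1137  0.04  ]
bl top [ 0.6019 -0.1474  0.04  ]
bl top [ 0.6032 -0.1704  0.04  ]
tool_pos: [0.5344, -0.0459, 0.2002]
tool_pos: [0.5389, -0.1258, 0.2015]
```

View pics/c56.png

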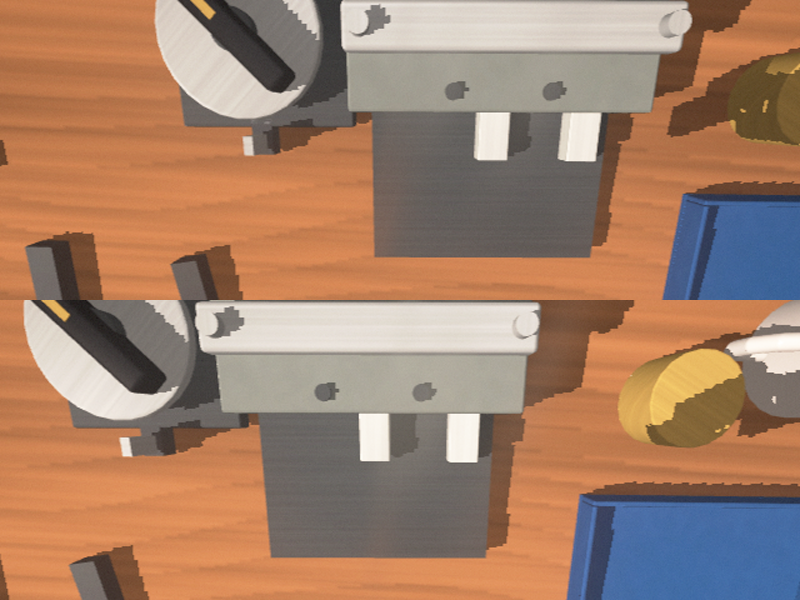

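```bash

python3 - <<'E'
from h import *
import pickle
A,B=[pickle.load(open(f,"rb")) for f in("w5.pkl","w6.pkl")]
f=lambda p:(p[0]/1.25,p[1]/1.25+20)
g=lambda p:(p[0]/1.25,(p[1]-300)/1.25+20)
for n,a,b,z in [("ledgeFL",(375,257),(271,557),.02),("ledgeFR",(590,257),(487,557),.02),("roofL",(349,111),(221,412),.057),("roofR",(652,111),(523,412),.057),
 ("bl1L",(477,160),(360,461),.04),("bl1R",(508,160),(389,461),.04),("bl0L",(565,161),(447,462),.04),("bl0R",(598,161),(478,462),.04),("trayc",(686,195),(583,494),.03),
 ("bar end",(284,92),(153,394),.082),("mark",(254,134),(130,437),.054)]:
    p,e=tri([(A,f(a)),(B,g(b))]);print(n,p.round(4),round(e,4),"planes",onz(A,f(a),z).round(4)[:2],onz(B,g(b),z).round(4)[:2])
E
```

```text
ledgeFL [ 0.5098 -0.0253  0.0217] 0.0002 planes [ 0.5091 -0.0253] [ 0.5095 -0.0249]
ledgeFR [ 0.5171 -0.1913  0.0156] 0.0002 planes [ 0.5181 -0.1894] [ 0.5185 -0.1904]
roofL [ 0.6139 -0.0076  0.0593] 0.0001 planes [ 0.6139 -0.0073] [ 0.614  -0.0067]
roofR [ 0.6242 -0.1954  0.0576] 0.0 planes [ 0.6243 -0.1956] [ 0.6242 -0.1955]
bl1L [ 0.587  -0.0928  0.0383] 0.0001 planes [ 0.5872 -0.0926] [ 0.5871 -0.093 ]
bl1R [ 0.5886 -0.1128  0.0434] 0.0001 planes [ 0.5884 -0.1135] [ 0.5882 -0.1127]
bl0L [ 0.5898 -0.1521  0.0402] 0.0001 planes [ 0.5898 -0.1521] [ 0.5896 -0.1521]
bl0R [ 0.5913 -0.1723  0.0453] 0.0001 planes [ 0.5911 -0.1745] [ 0.5908 -0.1732]
trayc [ 0.5671 -0.2633  0.    ] 0.0006 planes [ 0.5703 -0.2455] [ 0.5717 -0.2519]
bar end [0.6224 0.031  0.0644] 0.0002 planes [0.622  0.0269] [0.622  0.0223]
mark [0.5962 0.0524 0.0565] 0.0006 planes [0.5967 0.0531] [0.5955 0.0537]
```

```bash
cat >> h.py <<'E'
O=np.array([.6191,-.1015]);YB=.0555
def blk(x,y,z): 
    c,s=np.cos(YB),np.sin(YB);return [O[0]+c*x-s*y,O[1]+s*x+c*y,z]
E
python3 -c "
from h import *
print(bot.observe()['joint_pos'].round(2),rel(blk(-19,-60,24)*0 if 0 else blk(-.019,-.06,.1),YB),blk(-.019,-.06,.1))"
```

```text
[-0.57  0.31  0.94  1.61 -0.26  1.35 -1.12] {'shift': [0.621, 0.409, 1.013], 'turn': [-0.002, -0.002, -0.0]} [np.float64(0.6034575455890063), np.float64(-0.16246157494684652), 0.1]
```

```bash

python3 -m inch '[{"x":0.62,"y":0.41,"z":0.4,"ax":0,"ay":0,"az":0,"gripper":45},{"x":0.62,"y":0.41,"z":0.8,"ax":0,"ay":0,"az":0,"gripper":45},{"x":0.62,"y":0.41,"z":1,"ax":0,"ay":0,"az":0,"gripper":45},{"x":0.62,"y":0.41,"z":1,"ax":0,"ay":0,"az":0,"gripper":45},{"x":0.62,"y":0.41,"z":1,"ax":0,"ay":0,"az":0,"gripper":45}]'
python3 -c "
from h import *
print(bot.observe()['joint_pos'].round(2),rel(blk(-.019,-.06,.024),YB))"
python3 -m inch '[{"x":0,"y":0,"z":0.35,"ax":0,"ay":0,"az":0,"gripper":45},{"x":0,"y":0,"z":0.6,"ax":0,"ay":0,"az":0,"gripper":45},{"x":0,"y":0,"z":0.7,"ax":0,"ay":0,"az":0,"gripper":45},{"x":0,"y":0,"z":0.76,"ax":0,"ay":0,"az":0,"gripper":45},{"x":0,"y":0,"z":0.76,"ax":0,"ay":0,"az":0,"gripper":45}]'
python3 -c "
from h import *
print(bot.observe()['joint_pos'].round(2),rel(blk(-.019,-.06,.024),YB))
snap('wrist','pics/w7.png')"
```

```text
time_s: 6.02
tool_pos: [0.6038, -0.1641, 0.103]
orientation: [1.0, 0.027, 0.001, -0.0]
ft_force: [-1.2, 0.0, 0.1]
opening: 0.0447
gripper_force: 0.0
[-0.38  0.57  0.86  1.54 -0.45  1.24 -0.97] {'shift': [-0.005, -0.016, 0.79], 'turn': [-0.0, -0.003, -0.001]}
time_s: 6.65
tool_pos: [0.6036, -0.1647, 0.0257]
orientation: [1.0, 0.027, 0.001, 0.0]
ft_force: [1.1, 0.8, -0.0]
opening: 0.0451
gripper_force: 0.0
[-0.35  0.65  0.81  1.61 -0.51  1.1  -0.93] {'shift': [0.0, -0.023, 0.017], 'turn': [0.0, -0.001, -0.003]}
```

View pics/w7.png

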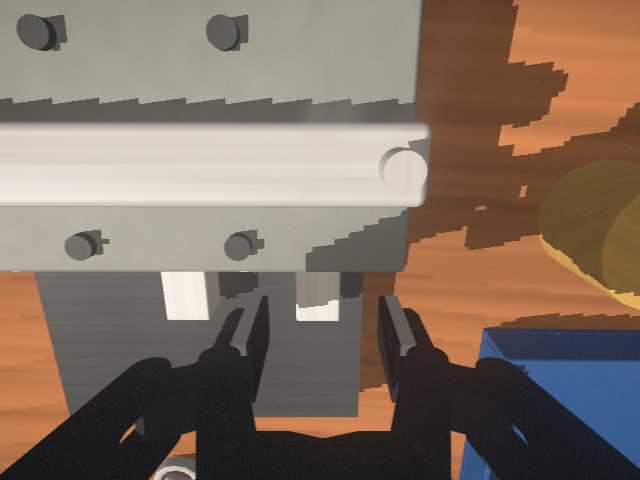

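w7: blank0, at (318,297), sits between the pads at (255,330) and (392,330). Close on it.

```bash

python3 -m inch '[{"x":0,"y":-0.02,"z":0.01,"ax":0,"ay":0,"az":0,"gripper":45},{"x":0,"y":-0.02,"z":0.01,"ax":0,"ay":0,"az":0,"gripper":10},{"x":0,"y":-0.02,"z":0.01,"ax":0,"ay":0,"az":0,"gripper":10},{"x":0,"y":-0.02,"z":0.01,"ax":0,"ay":0,"az":0,"gripper":10},{"x":0,"y":-0.02,"z":0.01,"ax":0,"ay":0,"az":0,"gripper":10},{"x":0,"y":-0.02,"z":0.01,"ax":0,"ay":0,"az":0,"gripper":10}]' 50
python3 -m inch '[{"x":-0.15,"y":0,"z":0,"ax":0,"ay":0,"az":0,"gripper":10},{"x":-0.3,"y":0,"z":0,"ax":0,"ay":0,"az":0,"gripper":10},{"x":-0.45,"y":0,"z":0,"ax":0,"ay":0,"az":0,"gripper":10},{"x":-0.6,"y":0,"z":0,"ax":0,"ay":0,"az":0,"gripper":10},{"x":-0.8,"y":0,"z":0,"ax":0,"ay":0,"az":0,"gripper":10},{"x":-0.95,"y":0,"z":0,"ax":0,"ay":0,"az":0,"gripper":10},{"x":-0.95,"y":0,"z":0,"ax":0,"ay":0,"az":0,"gripper":10}]'
```

```text
time_s: 7.45
tool_pos: [0.6029, -0.1627, 0.0238]
orientation: [1.0, 0.027, -0.0, 0.0]
ft_force: [-0.1, 0.7, -0.7]
opening: 0.01
gripper_force: 0.0
time_s: 8.32
tool_pos: [0.5074, -0.1679, 0.0239]
orientation: [1.0, 0.026, -0.0, -0.0]
ft_force: [0.5, 0.5, 0.0]
opening: 0.0101
gripper_force: 0.0
```

```bash
python3 -c "
from h import *
P,im=snap('wrist','pics/w8.png')
a=bot.capture('scene');
cv2.imwrite('pics/c8.png',np.hstack([cv2.resize(im[:,:,::-1],(400,300)),cv2.resize(a[240:420,220:460,::-1],(400,300))]))"
```

```text
(no output)
```

View pics/c8.png

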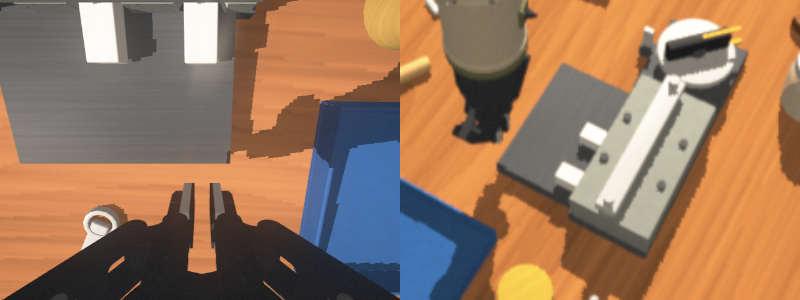

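The blank is still in place: the fingers closed above it, at 10 mm opening with no force. The pads in w7 and w8 also project about 25 mm higher than the nominal TCP. I'll probe the ledge gently with shut fingers to find the true tip height.

```bash

python3 -m inch '[{"x":0.25,"y":0,"z":0,"ax":0,"ay":0,"az":0,"gripper":10},{"x":0.45,"y":0,"z":0,"ax":0,"ay":0,"az":0,"gripper":10},{"x":0.45,"y":0,"z":0,"ax":0,"ay":0,"az":0,"gripper":10}]' | egrep 'pos|force:'
for i in 1; do
python3 -m inch '[{"x":0,"y":0,"z":0.02,"ax":0,"ay":0,"az":0,"gripper":10},{"x":0,"y":0,"z":0.04,"ax":0,"ay":0,"az":0,"gripper":10},{"x":0,"y":0,"z":0.04,"ax":0,"ay":0,"az":0,"gripper":10}]' | egrep 'pos|ft_force:'
python3 -m inch '[{"x":0,"y":0,"z":0.02,"ax":0,"ay":0,"az":0,"gripper":10},{"x":0,"y":0,"z":0.04,"ax":0,"ay":0,"az":0,"gripper":10},{"x":0,"y":0,"z":0.04,"ax":0,"ay":0,"az":0,"gripper":10}]' | egrep 'pos|ft_force:'
done
```

```text
tool_pos: [0.5547, -0.1648, 0.0236]
ft_force: [0.4, 0.6, 0.1]
gripper_force: 0.0
tool_pos: [0.5524, -0.1654, 0.0196]
ft_force: [0.0, -0.3, -0.2]
tool_pos: [0.5528, -0.1653, 0.0156]
ft_force: [0.4, 0.4, -0.0]
```

```bash

python3 -m inch '[{"x":0,"y":0,"z":0.02,"ax":0,"ay":0,"az":0,"gripper":10},{"x":0,"y":0,"z":0.04,"ax":0,"ay":0,"az":0,"gripper":10},{"x":0,"y":0,"z":0.04,"ax":0,"ay":0,"az":0,"gripper":10}]' | egrep 'pos|ft_force:'
python3 -m inch '[{"x":0,"y":0,"z":0.02,"ax":0,"ay":0,"az":0,"gripper":10},{"x":0,"y":0,"z":0.04,"ax":0,"ay":0,"az":0,"gripper":10},{"x":0,"y":0,"z":0.04,"ax":0,"ay":0,"az":0,"gripper":10}]' | egrep 'pos|ft_force:'
python3 -m inch '[{"x":0,"y":0,"z":0.01,"ax":0,"ay":0,"az":0,"gripper":10},{"x":0,"y":0,"z":0.03,"ax":0,"ay":0,"az":0,"gripper":10},{"x":0,"y":0,"z":0.03,"ax":0,"ay":0,"az":0,"gripper":10}]' | egrep 'pos|ft_force:'
python3 -c "
from h import *
snap('wrist','pics/w9.png')"
```

```text
tool_pos: [0.5529, -0.1653, 0.0116]
ft_force: [-0.5, 0.6, -0.3]
tool_pos: [0.5529, -0.1653, 0.0075]
ft_force: [-0.7, 0.7, 0.3]
tool_pos: [0.5529, -0.1653, 0.0046]
ft_force: [0.8, -0.0, 1.2]
```

View pics/w9.png

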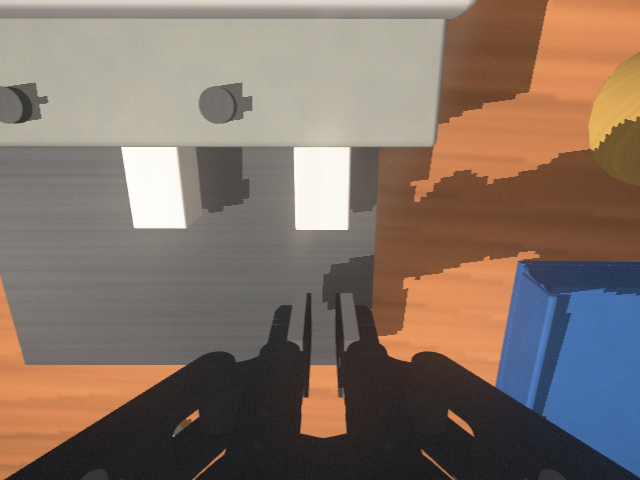

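w9: the finger tips (308,295) still float above the ledge, and their shadow is separate. Keep probing.

```bash

python3 -m inch '[{"x":0,"y":0,"z":0.02,"ax":0,"ay":0,"az":0,"gripper":10},{"x":0,"y":0,"z":0.03,"ax":0,"ay":0,"az":0,"gripper":10},{"x":0,"y":0,"z":0.03,"ax":0,"ay":0,"az":0,"gripper":10}]' | egrep 'pos|ft_force:'
python3 -m inch '[{"x":0,"y":0,"z":0.02,"ax":0,"ay":0,"az":0,"gripper":10},{"x":0,"y":0,"z":0.03,"ax":0,"ay":0,"az":0,"gripper":10},{"x":0,"y":0,"z":0.03,"ax":0,"ay":0,"az":0,"gripper":10}]' | egrep 'pos|ft_force:'
python3 -m inch '[{"x":0,"y":0,"z":0.01,"ax":0,"ay":0,"az":0,"gripper":10},{"x":0,"y":0,"z":0.02,"ax":0,"ay":0,"az":0,"gripper":10},{"x":0,"y":0,"z":0.02,"ax":0,"ay":0,"az":0,"gripper":10}]' | egrep 'pos|ft_force:'
```

```text
tool_pos: [0.5529, -0.1653, 0.0017]
ft_force: [0.5, 0.5, -0.0]
tool_pos: [0.5529, -0.1653, -0.0013]
ft_force: [0.1, -0.9, -0.4]
tool_pos: [0.5529, -0.1653, -0.0033]
ft_force: [0.5, -0.2, 0.7]
```

```bash

python3 -m inch '[{"x":0,"y":0,"z":0.01,"ax":0,"ay":0,"az":0,"gripper":10},{"x":0,"y":0,"z":0.02,"ax":0,"ay":0,"az":0,"gripper":10},{"x":0,"y":0,"z":0.02,"ax":0,"ay":0,"az":0,"gripper":10}]' | egrep 'pos|ft_force:'
python3 -m inch '[{"x":0,"y":0,"z":0.01,"ax":0,"ay":0,"az":0,"gripper":10},{"x":0,"y":0,"z":0.02,"ax":0,"ay":0,"az":0,"gripper":10},{"x":0,"y":0,"z":0.02,"ax":0,"ay":0,"az":0,"gripper":10}]' | egrep 'pos|ft_force:'
python3 -m inch '[{"x":0,"y":0,"z":0.01,"ax":0,"ay":0,"az":0,"gripper":10},{"x":0,"y":0,"z":0.02,"ax":0,"ay":0,"az":0,"gripper":10},{"x":0,"y":0,"z":0.02,"ax":0,"ay":0,"az":0,"gripper":10}]' | egrep 'pos|ft_force:'
python3 -c "
from h import *
snap('wrist','pics/w10.png');print(bot.observe()['joint_pos'].round(2))
a=cv2.imread('pics/w9.png')[180:440,200:460];b=cv2.imread('pics/w10.png')[180:440,200:460]
cv2.imwrite('pics/c10.png',cv2.resize(np.hstack([a,b]),(800,400)))"
```

```text
tool_pos: [0.5529, -0.1653, -0.0053]
ft_force: [-0.6, 1.0, -0.1]
tool_pos: [0.5529, -0.1653, -0.0073]
ft_force: [-0.7, 0.7, 0.2]
tool_pos: [0.5531, -0.1654, -0.0081]
ft_force: [-5.7, 2.7, 13.1]
[-0.37  0.6   0.81  1.77 -0.51  0.99 -0.88]
```

View pics/c10.png

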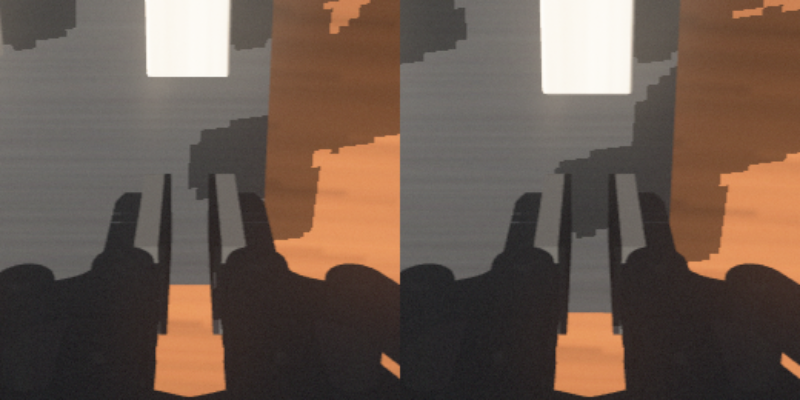

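Contact came at reported TCP z = -0.008, on a ledge 20 mm high. The real tips therefore sit about 28 mm above the reported TCP, laterally true to within 1.5 mm. All heights get this correction. Now grip blank0 properly.

```bash

python3 -m inch '[{"x":0,"y":0,"z":-0.1,"ax":0,"ay":0,"az":0,"gripper":45},{"x":0,"y":0,"z":-0.1,"ax":0,"ay":0,"az":0,"gripper":45},{"x":0,"y":0,"z":-0.1,"ax":0,"ay":0,"az":0,"gripper":45},{"x":0.25,"y":0,"z":-0.1,"ax":0,"ay":0,"az":0,"gripper":45},{"x":0.5,"y":0,"z":-0.06,"ax":0,"ay":0,"az":0,"gripper":45},{"x":0.5,"y":0,"z":-0.06,"ax":0,"ay":0,"az":0,"gripper":45},{"x":0.5,"y":0,"z":-0.05,"ax":0,"ay":0,"az":0,"gripper":45}]'
python3 -m inch '[{"x":0,"y":0,"z":0,"ax":0,"ay":0,"az":0,"gripper":10},{"x":0,"y":0,"z":0,"ax":0,"ay":0,"az":0,"gripper":10},{"x":0,"y":0,"z":0,"ax":0,"ay":0,"az":0,"gripper":10},{"x":0,"y":0,"z":0,"ax":0,"ay":0,"az":0,"gripper":10}]' 50
```

```text
time_s: 13.9
tool_pos: [0.602, -0.1631, -0.0047]
orientation: [1.0, 0.026, -0.001, 0.0]
ft_force: [-0.7, -1.1, -0.1]
opening: 0.0452
gripper_force: 0.0
time_s: 14.4
tool_pos: [0.6026, -0.1629, -0.004]
orientation: [1.0, 0.026, -0.0, -0.0]
ft_force: [-2.6, 1.4, 4.6]
opening: 0.0182
gripper_force: 49.5
```

```bash

python3 -m inch '[{"x":-0.15,"y":0,"z":-0.02,"ax":0,"ay":0,"az":0,"gripper":10},{"x":-0.3,"y":0,"z":-0.02,"ax":0,"ay":0,"az":0,"gripper":10},{"x":-0.45,"y":0,"z":-0.02,"ax":0,"ay":0,"az":0,"gripper":10},{"x":-0.6,"y":0,"z":-0.02,"ax":0,"ay":0,"az":0,"gripper":10},{"x":-0.8,"y":0,"z":-0.02,"ax":0,"ay":0,"az":0,"gripper":10},{"x":-0.95,"y":0,"z":-0.02,"ax":0,"ay":0,"az":0,"gripper":10},{"x":-0.95,"y":0,"z":-0.1,"ax":0,"ay":0,"az":0,"gripper":10},{"x":-0.95,"y":0,"z":-0.6,"ax":0,"ay":0,"az":0,"gripper":10},{"x":-0.95,"y":0,"z":-1,"ax":0,"ay":0,"az":0,"gripper":10}]'
python3 - <<'E'
from h import *
import pickle
P,im=snap("wrist","pics/w11.png");pickle.dump(P,open("w11.pkl","wb"))
T=bot.camera_params("top");S=bot.camera_params("scene")
print(bot.observe()['joint_pos'].round(2))
# tray outline from blue colour in top image of start
im=cv2.imread("pics/top0.png");hsv=cv2.cvtColor(im,cv2.COLOR_BGR2HSV)
m=cv2.inRange(hsv,(100,120,40),(125,255,255));c=max(cv2.findContours(m,0,2)[0],key=cv2.contourArea)
r=cv2.boxPoints(cv2.minAreaRect(c))
for p in r: print(p.round(1),onz(T,p,.03).round(3))
E
```

```text
time_s: 15.52
tool_pos: [0.5091, -0.1679, 0.098]
orientation: [1.0, 0.027, 0.001, 0.0]
ft_force: [1.0, 0.4, -1.1]
opening: 0.0188
gripper_force: 55.1
[-0.5   0.38  0.95  1.79 -0.34  1.14 -0.96]
[424. 207.] [ 0.564 -0.26   0.03 ]
[500. 207.] [ 0.575 -0.46   0.03 ]
[500. 271.] [ 0.405 -0.456  0.03 ]
[424. 271.] [ 0.394 -0.262  0.03 ]
```

View pics/w11.png

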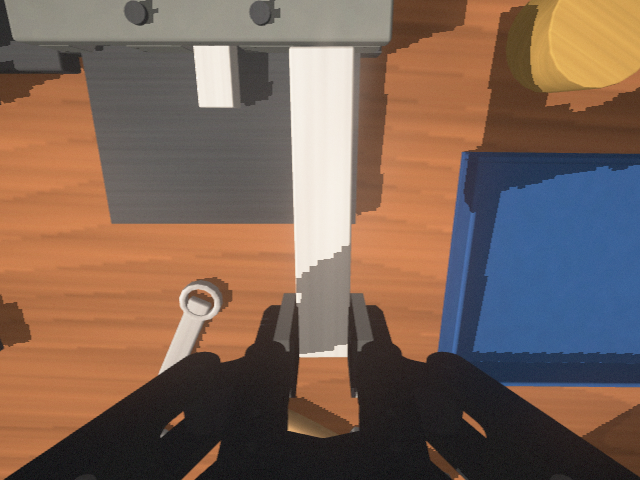

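w11: blank0 is held straight by its end. The tray measures roughly x 0.40–0.57, y -0.46 to -0.26, which fits its stated size. Carry the bar in.

```bash

python3 -m inch '[{"x":-0.12,"y":0.4,"z":0,"ax":0,"ay":0,"az":0,"gripper":10},{"x":-0.25,"y":0.76,"z":0,"ax":0,"ay":0,"az":0,"gripper":10}]' |grep pos
python3 -m inch '[{"x":-0.12,"y":0.4,"z":0,"ax":0,"ay":0,"az":0,"gripper":10},{"x":-0.25,"y":0.76,"z":0,"ax":0,"ay":0,"az":0,"gripper":10}]' |grep pos
python3 -m inch '[{"x":-0.12,"y":0.4,"z":0,"ax":0,"ay":0,"az":0,"gripper":10},{"x":-0.25,"y":0.76,"z":0,"ax":0,"ay":0,"az":0,"gripper":10},{"x":-0.25,"y":0.76,"z":0.2,"ax":0,"ay":0,"az":0,"gripper":10},{"x":-0.25,"y":0.76,"z":0.5,"ax":0,"ay":0,"az":0,"gripper":10}]' 
python3 -c "
from h import *
print(bot.observe()['joint_pos'].round(2),rel([.447,-.40,-.018],YB))"
```

```text
tool_pos: [0.4884, -0.2456, 0.0967]
tool_pos: [0.4668, -0.3237, 0.0963]
time_s: 16.58
tool_pos: [0.4466, -0.4, 0.0457]
orientation: [1.0, 0.027, 0.001, 0.001]
ft_force: [2.0, 1.0, -2.3]
opening: 0.0187
gripper_force: 55.2
[ 0.04  0.59  0.88  1.67 -0.5   1.12 -0.46] {'shift': [0.003, -0.0, 0.637], 'turn': [0.002, -0.002, -0.003]}
```

```bash

python3 -m inch '[{"x":0,"y":0,"z":0.3,"ax":0,"ay":0,"az":0,"gripper":10},{"x":0,"y":0,"z":0.5,"ax":0,"ay":0,"az":0,"gripper":10},{"x":0,"y":0,"z":0.57,"ax":0,"ay":0,"az":0,"gripper":10},{"x":0,"y":0,"z":0.62,"ax":0,"ay":0,"az":0,"gripper":10},{"x":0,"y":0,"z":0.62,"ax":0,"ay":0,"az":0,"gripper":10},{"x":0,"y":0,"z":0.62,"ax":0,"ay":0,"az":0,"gripper":40},{"x":0,"y":0,"z":0.62,"ax":0,"ay":0,"az":0,"gripper":40},{"x":0,"y":0,"z":0.62,"ax":0,"ay":0,"az":0,"gripper":40}]' 
python3 -m inch '[{"x":0,"y":0,"z":-0.4,"ax":0,"ay":0,"az":0,"gripper":45},{"x":0,"y":0,"z":-0.9,"ax":0,"ay":0,"az":0,"gripper":45},{"x":0.3,"y":-0.4,"z":-1,"ax":0,"ay":0,"az":0,"gripper":45},{"x":0.4,"y":-0.8,"z":-1,"ax":0,"ay":0,"az":0,"gripper":45},{"x":0.4,"y":-1,"z":-1,"ax":0,"ay":0,"az":0,"gripper":45}]' 
python3 -m inch '[{"x":0,"y":-0.5,"z":0,"ax":0,"ay":0,"az":0,"gripper":45},{"x":0.2,"y":-1,"z":0,"ax":0,"ay":0,"az":0,"gripper":45},{"x":0.2,"y":-1,"z":0,"ax":0,"ay":0,"az":0,"gripper":45}]' |grep pos
python3 -c "
from h import *
snap('wrist','pics/w12.png')
print(bot.observe()['joint_pos'].round(2),rel(blk(-.019,0,-.004),YB))"
```

```text
time_s: 17.58
tool_pos: [0.4455, -0.3996, -0.0158]
orientation: [1.0, 0.027, 0.0, 0.0]
ft_force: [0.2, 0.2, 0.6]
opening: 0.0398
gripper_force: 0.0
time_s: 18.2
tool_pos: [0.4814, -0.2946, 0.0839]
orientation: [1.0, 0.029, 0.0, -0.0]
ft_force: [0.2, -0.5, -0.1]
opening: 0.045
gripper_force: 0.0
tool_pos: [0.4967, -0.1908, 0.0835]
[-0.45  0.4   0.95  1.82 -0.36  1.11 -0.88] {'shift': [1.096, -0.85, 0.879], 'turn': [-0.001, -0.0, 0.004]}
```

```bash

python3 -m inch '[{"x":0.3,"y":-0.45,"z":0,"ax":0,"ay":0,"az":0,"gripper":45},{"x":0.6,"y":-0.85,"z":0,"ax":0,"ay":0,"az":0,"gripper":45},{"x":1,"y":-0.85,"z":0,"ax":0,"ay":0,"az":0,"gripper":45},{"x":1,"y":-0.85,"z":0,"ax":0,"ay":0,"az":0,"gripper":45}]' |grep pos
python3 -c "
from h import *
print(rel(blk(-.019,0,-.004),YB))"
python3 -m inch '[{"x":0.1,"y":0,"z":0.3,"ax":0,"ay":0,"az":0,"gripper":45},{"x":0.1,"y":0,"z":0.6,"ax":0,"ay":0,"az":0,"gripper":45},{"x":0.1,"y":0,"z":0.8,"ax":0,"ay":0,"az":0,"gripper":45},{"x":0.1,"y":0,"z":0.88,"ax":0,"ay":0,"az":0,"gripper":45},{"x":0.1,"y":0,"z":0.88,"ax":0,"ay":0,"az":0,"gripper":45}]'
python3 -c "
from h import *
print(rel(blk(-.019,0,-.004),YB))"
```

```text
tool_pos: [0.5919, -0.1065, 0.0834]
{'shift': [0.084, -0.036, 0.874], 'turn': [0.002, -0.0, -0.001]}
time_s: 19.75
tool_pos: [0.5997, -0.1063, -0.004]
orientation: [1.0, 0.026, -0.0, 0.0]
ft_force: [0.7, 0.6, -0.6]
opening: 0.0444
gripper_force: 0.0
{'shift': [0.006, -0.038, -0.0], 'turn': [0.0, 0.0, -0.004]}
```

```bash

python3 -m inch '[{"x":0,"y":-0.035,"z":0,"ax":0,"ay":0,"az":0,"gripper":45},{"x":0,"y":-0.035,"z":0,"ax":0,"ay":0,"az":0,"gripper":10},{"x":0,"y":-0.035,"z":0,"ax":0,"ay":0,"az":0,"gripper":10},{"x":0,"y":-0.035,"z":0,"ax":0,"ay":0,"az":0,"gripper":10},{"x":0,"y":-0.035,"z":0,"ax":0,"ay":0,"az":0,"gripper":10},{"x":0,"y":-0.035,"z":0,"ax":0,"ay":0,"az":0,"gripper":10}]' 50
python3 -m inch '[{"x":-0.15,"y":0,"z":-0.02,"ax":0,"ay":0,"az":0,"gripper":10},{"x":-0.3,"y":0,"z":-0.02,"ax":0,"ay":0,"az":0,"gripper":10},{"x":-0.45,"y":0,"z":-0.02,"ax":0,"ay":0,"az":0,"gripper":10},{"x":-0.6,"y":0,"z":-0.02,"ax":0,"ay":0,"az":0,"gripper":10},{"x":-0.8,"y":0,"z":-0.02,"ax":0,"ay":0,"az":0,"gripper":10},{"x":-0.95,"y":0,"z":-0.02,"ax":0,"ay":0,"az":0,"gripper":10},{"x":-0.95,"y":0,"z":-0.1,"ax":0,"ay":0,"az":0,"gripper":10},{"x":-0.95,"y":0,"z":-0.6,"ax":0,"ay":0,"az":0,"gripper":10},{"x":-0.95,"y":0,"z":-1,"ax":0,"ay":0,"az":0,"gripper":10}]'
python3 -c "
from h import *
snap('wrist','pics/w13.png')
print(rel([.447,-.32,.1],YB))"
```

```text
time_s: 20.5
tool_pos: [0.6004, -0.1022, -0.0033]
orientation: [1.0, 0.027, 0.001, -0.0]
ft_force: [-1.6, 1.5, 6.4]
opening: 0.0183
gripper_force: 49.8
time_s: 21.62
tool_pos: [0.5058, -0.1076, 0.098]
orientation: [1.0, 0.027, 0.001, 0.0]
ft_force: [0.2, 0.9, -1.0]
opening: 0.0187
gripper_force: 49.3
{'shift': [-0.724, 2.077, 0.025], 'turn': [0.002, -0.009, -0.004]}
```

```bash

python3 -m inch '[{"x":-0.1,"y":0.4,"z":0,"ax":0,"ay":0,"az":0,"gripper":10},{"x":-0.24,"y":0.7,"z":0,"ax":0,"ay":0,"az":0,"gripper":10}]' |grep pos
python3 -m inch '[{"x":-0.1,"y":0.4,"z":0,"ax":0,"ay":0,"az":0,"gripper":10},{"x":-0.24,"y":0.7,"z":0,"ax":0,"ay":0,"az":0,"gripper":10}]' |grep pos
python3 -m inch '[{"x":-0.1,"y":0.4,"z":0,"ax":0,"ay":0,"az":0,"gripper":10},{"x":-0.24,"y":0.68,"z":0,"ax":0,"ay":0,"az":0,"gripper":10},{"x":-0.24,"y":0.68,"z":0.3,"ax":0,"ay":0,"az":0,"gripper":10},{"x":-0.24,"y":0.68,"z":0.6,"ax":0,"ay":0,"az":0,"gripper":10},{"x":-0.24,"y":0.68,"z":0.6,"ax":0,"ay":0,"az":0,"gripper":10}]' 
python3 -m inch '[{"x":0,"y":0,"z":0.25,"ax":0,"ay":0,"az":0,"gripper":10},{"x":0,"y":0,"z":0.45,"ax":0,"ay":0,"az":0,"gripper":10},{"x":0,"y":0,"z":0.53,"ax":0,"ay":0,"az":0,"gripper":10},{"x":0,"y":0,"z":0.55,"ax":0,"ay":0,"az":0,"gripper":10},{"x":0,"y":0,"z":0.55,"ax":0,"ay":0,"az":0,"gripper":40},{"x":0,"y":0,"z":0.55,"ax":0,"ay":0,"az":0,"gripper":40},{"x":0,"y":0,"z":0.55,"ax":0,"ay":0,"az":0,"gripper":40},{"x":0,"y":0,"z":-0.1,"ax":0,"ay":0,"az":0,"gripper":45},{"x":0,"y":0,"z":-0.6,"ax":0,"ay":0,"az":0,"gripper":45},{"x":0,"y":0,"z":-0.6,"ax":0,"ay":0,"az":0,"gripper":60}]' 
python3 -c "
from h import *
snap('wrist','pics/w14.png')
print(bot.observe()['joint_pos'].round(2),rel([.44,.11,.1],YB))"
```

```text
tool_pos: [0.4856, -0.1797, 0.0968]
tool_pos: [0.4648, -0.2516, 0.0965]
time_s: 22.8
tool_pos: [0.4432, -0.3181, 0.0343]
orientation: [1.0, 0.027, -0.002, -0.001]
ft_force: [-0.9, -0.4, -1.0]
opening: 0.0186
gripper_force: 49.3
time_s: 24.05
tool_pos: [0.4461, -0.3209, 0.1001]
orientation: [1.0, 0.026, 0.003, 0.002]
ft_force: [0.0, 0.2, -0.7]
opening: 0.0597
gripper_force: 0.0
[-0.21  0.43  0.99  1.77 -0.39  1.16 -0.61] {'shift': [0.178, -4.292, -0.028], 'turn': [0.002, -0.005, -0.003]}
```

View pics/w14.png

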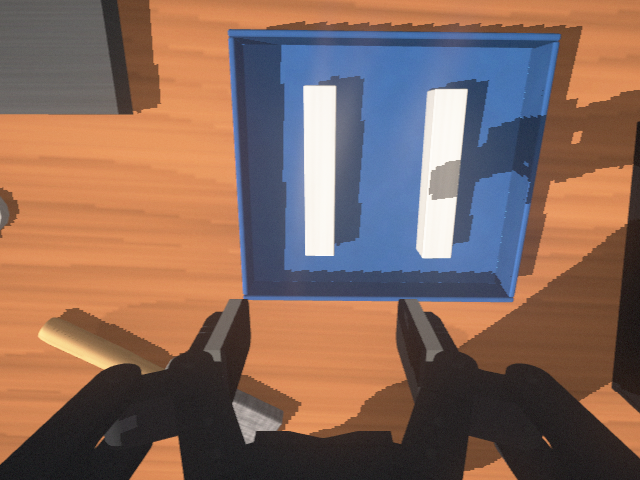

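w14: both blanks lie flat in the tray, at (320,170) and (443,170). Next I fetch a fresh view of the tools and fit the tool outline in code, since only one picture view is left.

```bash

python3 -m inch '[{"x":0,"y":-0.4,"z":-0.5,"ax":0,"ay":0,"az":0,"gripper":60},{"x":0,"y":-0.8,"z":-1,"ax":0,"ay":0,"az":0,"gripper":60},{"x":0.1,"y":-1,"z":-1,"ax":0,"ay":0,"az":0,"gripper":60}]' |grep pos
python3 -m inch '[{"x":0,"y":-0.5,"z":-0.2,"ax":0,"ay":0,"az":0,"gripper":60},{"x":0,"y":-1,"z":-0.4,"ax":0,"ay":0,"az":0,"gripper":60}]' |grep pos
python3 -m inch '[{"x":0,"y":-0.5,"z":0,"ax":0,"ay":0,"az":0,"gripper":60},{"x":0.05,"y":-1,"z":0,"ax":0,"ay":0,"az":0,"gripper":60}]' |grep pos
python3 -m inch '[{"x":0,"y":-0.5,"z":0,"ax":0,"ay":0,"az":0,"gripper":60},{"x":0.2,"y":-1,"z":0,"ax":0,"ay":0,"az":0,"gripper":60},{"x":0.2,"y":-1,"z":0,"ax":0,"ay":0,"az":0,"gripper":60},{"x":0.2,"y":-1,"z":0,"ax":0,"ay":0,"az":0,"gripper":60}]' |grep pos
cat >> h.py <<'E'
from scipy.optimize import minimize
def box(x0,x1,w,h): return np.array([[x,y,z] for x in(x0,x1) for y in(-w/2,w/2) for z in(0,h)])
PARTS=[box(-.021,.055,.02,.02),box(-.055,-.021,.032,.026)]
def sil(P,p,shape=(480,640)):
    m=np.zeros(shape,np.uint8);c,s=np.cos(p[2]),np.sin(p[2]);Rz=np.array([[c,-s,0],[s,c,0],[0,0,1]])
    for b in PARTS:
        uv=np.array([proj(P,q) for q in b@Rz.T+[p[0],p[1],0]])
        cv2.fillConvexPoly(m,cv2.convexHull(np.round(uv*16).astype(np.int32)),255,cv2.LINE_AA,4)
    return m
def steel(im):
    h=cv2.cvtColor(im,cv2.COLOR_RGB2HSV);m=cv2.inRange(h,(0,0,0),(180,75,140))
    m[400:]=0;return cv2.morphologyEx(m,cv2.MORPH_OPEN,np.ones((3,3)))
def fit(P,im,p0):
    m=steel(im);n,l,st,_=cv2.connectedComponentsWithStats(m)
    g=cv2.dilate(sil(P,p0),np.ones((25,25)))
    k=np.bincount(l[(g>0)&(l>0)]).argmax();M=(l==k).astype(np.uint8)
    cs=cv2.findContours(M,0,2)[0];F=np.zeros_like(M);cv2.drawContours(F,cs,-1,255,-1);F=F.astype(float)
    f=lambda q:np.abs(sil(P,[p0[0]+q[0]/100,p0[1]+q[1]/100,p0[2]+q[2]/10])-F).sum()/F.sum()
    r=minimize(f,[0,0,0],method="Nelder-Mead",options=dict(initial_simplex=[[0,0,0],[1,0,0],[0,1,0],[0,0,2]],xatol=.005,fatol=1e-4))
    q=r.x;return np.array([p0[0]+q[0]/100,p0[1]+q[1]/100,p0[2]+q[2]/10]).round(4),round(r.fun,3),int(F.sum()/255)
E
python3 - <<'E'
from h import *
import pickle
for tag in("w3","w4",None):
    if tag: P=pickle.load(open(tag+".pkl","rb"));im=cv2.imread(f"pics/{tag}.png")[:,:,::-1]
    else: P,im=snap("wrist","pics/w15.png")
    for n,p0 in [("A",(.605,.295,-.05)),("B",(.452,.23,0)),("C",(.45,.111,.15))]:
        if n=="A" and tag: continue
        if n=="B" and tag=="w4": continue
        try: print(tag,n,*fit(P,im,p0))
        except Exception as e: print(tag,n,"fail",e)
print(bot.observe()["tool_pos"],bot.observe()['joint_pos'].round(2))
E
```

```text
tool_pos: [0.4498, -0.2171, 0.1976]
tool_pos: [0.4424, -0.1171, 0.235]
tool_pos: [0.4422, -0.0163, 0.2353]
tool_pos: [0.4571, 0.0818, 0.2348]
w3 B [ 0.4489  0.2304 -0.0183] 1.051 1513
w3 C [0.4411 0.1106 0.2254] 0.909 1747
w4 C [0.4424 0.111  0.1802] 0.513 2355
None A [0.6086 0.3013 0.1115] 0.271 2788
None B [0.4476 0.2294 0.0065] 0.56 2241
None C [0.4415 0.1129 0.1338] 1.106 1354
[0.45726116 0.08120428 0.23511059] [-1.04 -0.01  0.8   1.76  0.01  1.39 -1.76]
```

```bash
python3 - <<'E'
from h import *
im=cv2.imread("pics/w3.png");h=cv2.cvtColor(im,cv2.COLOR_BGR2HSV)
for n,(u,v) in dict(shC=(410,170),shC2=(413,205),headtop=(405,225),headfront=(414,252),shadow=(432,190),sh2=(440,225),wood=(350,180),shB=(293,160),brown=(280,310)).items(): print(n,h[v-2:v+3,u-2:u+3].reshape(-1,3).mean(0).round(),im[v,u])
E
```

```text
shC [ 10.  50. 101.] [ 82  88 102]
shC2 [ 8. 38. 96.] [78 82 93]
headtop [ 9. 41. 96.] [ 88  94 102]
headfront [ 17. 152. 216.] [ 87 164 217]
shadow [ 12. 147. 104.] [ 47  69 106]
sh2 [ 12. 147. 103.] [ 43  66 104]
wood [ 11. 153. 191.] [ 76 120 191]
shB [  8.  45. 101.] [ 86  89 104]
brown [ 11. 161. 111.] [ 48  76 124]
```

```bash
python3 - <<'E'
s=open("h.py").read()
a=s.index("def steel");b=s.index("def fit")
s=s[:a]+'''def steel(im):
    h=cv2.cvtColor(cv2.medianBlur(np.ascontiguousarray(im),5),cv2.COLOR_RGB2HSV)
    m=cv2.inRange(h,(0,0,0),(180,98,255))|cv2.inRange(h,(15,100,130),(30,255,255));m[405:]=0
    return cv2.morphologyEx(m,cv2.MORPH_OPEN,np.ones((3,3)))
'''+s[b:];open("h.py","w").write(s)
E
python3 - <<'E'
from h import *
import pickle
from h import _ if False else bot
E
python3 - <<'E'
from h import *
import pickle
o=bot.observe();P15=bot.camera_params("wrist")
for tag in("w3","w4","w15"):
    P=P15 if tag=="w15" else pickle.load(open(tag+".pkl","rb"));im=cv2.imread(f"pics/{tag}.png")[:,:,::-1]
    for n,p0 in [("A",(.605,.295,-.05)),("B",(.452,.23,0)),("C",(.45,.111,.15))]:
        if n=="A" and tag!="w15": continue
        try: print(tag,n,*fit(P,im,p0))
        except Exception as e: print(tag,n,"fail",e)
E
```

```text
w3 B [0.4481 0.2291 0.0221] 0.183 2625
w3 C [0.4419 0.1108 0.2032] 0.126 2976
w4 B [0.4481 0.2293 0.0259] 0.115 3902
w4 C [0.4429 0.1117 0.1896] 0.132 3152
w15 A [0.6078 0.3007 0.0906] 0.094 3271
w15 B [0.448  0.229  0.0131] 0.132 3089
w15 C [0.443  0.1109 0.1787] 0.211 2362  File "<stdin>", line 3
    from h import _ if False else bot
                    ^^
SyntaxError: invalid syntax
```

Fits agree across three views to about 1 mm: A (0.608,0.301,yaw 0.09), B (0.448,0.229,0.02), C (0.4425,0.111,0.19). I start with C, whose head lies near the inner reach limit.

```bash

cat >> h.py <<'E'
def grip(p,lx,z): return [p[0]+lx*np.cos(p[2]),p[1]+lx*np.sin(p[2]),z]
E
python3 -c "
from h import *
print(rel(grip((.4425,.111,.187),-.036,.08),.187))"
python3 -m inch '[{"x":0,"y":0,"z":0,"ax":0,"ay":0,"az":-0.17,"gripper":50},{"x":0,"y":0,"z":0,"ax":0,"ay":0,"az":-0.17,"gripper":50}]' | grep pos
python3 -c "
from h import *
print(rel(grip((.4425,.111,.187),-.036,.08),.187))"
```

```text
{'shift': [-0.487, -0.258, 1.552], 'turn': [0.001, 0.002, -0.172]}
tool_pos: [0.4575, 0.0811, 0.2357]
{'shift': [-0.452, -0.319, 1.557], 'turn': [-0.001, 0.0, -0.004]}
```

```bash

python3 -m inch '[{"x":-0.22,"y":-0.16,"z":0.4,"ax":0,"ay":0,"az":0,"gripper":50},{"x":-0.45,"y":-0.32,"z":0.8,"ax":0,"ay":0,"az":0,"gripper":50},{"x":-0.45,"y":-0.32,"z":1,"ax":0,"ay":0,"az":0,"gripper":50},{"x":-0.45,"y":-0.32,"z":1,"ax":0,"ay":0,"az":0,"gripper":50}]' | grep pos
python3 -m inch '[{"x":0,"y":0,"z":0.3,"ax":0,"ay":0,"az":0,"gripper":50},{"x":0,"y":0,"z":0.7,"ax":0,"ay":0,"az":0,"gripper":50},{"x":0,"y":0,"z":1,"ax":0,"ay":0,"az":0,"gripper":50},{"x":0,"y":0,"z":1,"ax":0,"ay":0,"az":0,"gripper":50}]' | egrep 'pos|ft|ori'
python3 -c "
from h import *
print(rel(grip((.4425,.111,.187),-.036,-.023),.187),bot.observe()['joint_pos'].round(2))
P,im=snap('wrist','pics/w16.png')
print(fit(P,im,(.4425,.111,.187)))"
```

```text
tool_pos: [0.4064, 0.1046, 0.1349]
tool_pos: [0.407, 0.1045, 0.0353]
orientation: [0.996, 0.092, -0.001, 0.001]
ft_force: [0.3, 0.2, 0.9]
{'shift': [0.002, 0.001, 0.583], 'turn': [0.002, 0.003, -0.003]} [-1.05  0.14  0.78  2.13 -0.12  0.92 -1.59]
(array([0.443 , 0.1112, 0.1991]), np.float64(0.067), 10593)
```

```bash

python3 -m inch '[{"x":0,"y":0,"z":0.25,"ax":0,"ay":0,"az":-0.01,"gripper":50},{"x":0,"y":0,"z":0.45,"ax":0,"ay":0,"az":-0.01,"gripper":50},{"x":0,"y":0,"z":0.53,"ax":0,"ay":0,"az":-0.01,"gripper":50},{"x":0,"y":0,"z":0.57,"ax":0,"ay":0,"az":-0.01,"gripper":50},{"x":0,"y":0,"z":0.57,"ax":0,"ay":0,"az":-0.01,"gripper":50}]' | egrep 'pos|ft|ori'
python3 -c "
from h import *
print(rel(grip((.443,.1112,.195),-.036,-.023),.195),bot.observe()['joint_pos'].round(2))"
```

```text
tool_pos: [0.4081, 0.1057, -0.0205]
orientation: [0.995, 0.097, 0.0, -0.0]
ft_force: [-0.3, -1.1, -0.5]
{'shift': [-0.007, 0.014, 0.025], 'turn': [-0.001, -0.001, -0.001]} [-0.99  0.26  0.74  2.18 -0.25  0.78 -1.47]
```

```bash

python3 -m inch '[{"x":0,"y":0.01,"z":0.02,"ax":0,"ay":0,"az":0,"gripper":50},{"x":0,"y":0.01,"z":0.02,"ax":0,"ay":0,"az":0,"gripper":20},{"x":0,"y":0.01,"z":0.02,"ax":0,"ay":0,"az":0,"gripper":20},{"x":0,"y":0.01,"z":0.02,"ax":0,"ay":0,"az":0,"gripper":20},{"x":0,"y":0.01,"z":0.02,"ax":0,"ay":0,"az":0,"gripper":20}]' 80
python3 -m inch '[{"x":0,"y":0,"z":-0.1,"ax":0,"ay":0,"az":0,"gripper":20},{"x":0,"y":0,"z":-0.3,"ax":0,"ay":0,"az":0,"gripper":20},{"x":0,"y":0,"z":-0.6,"ax":0,"ay":0,"az":0,"gripper":20},{"x":0,"y":0,"z":-0.95,"ax":0,"ay":0,"az":0.17,"gripper":20},{"x":0,"y":0,"z":-0.95,"ax":0,"ay":0,"az":0.175,"gripper":20}]'
python3 -c "
from h import *
P,im=snap('wrist','pics/w17.png')
print(bot.observe()['joint_pos'].round(2),rel(blk(-.105,-.06,.06),YB))"
```

```text
time_s: 28.08
tool_pos: [0.4079, 0.1045, -0.0227]
orientation: [0.995, 0.097, 0.0, -0.0]
ft_force: [-2.3, -1.2, 8.4]
opening: 0.0304
gripper_force: 79.7
time_s: 28.7
tool_pos: [0.4093, 0.1052, 0.074]
orientation: [1.0, 0.028, 0.002, -0.002]
ft_force: [-0.2, 0.4, -3.0]
opening: 0.0304
gripper_force: 79.8
[-1.11  0.06  0.82  2.1  -0.05  1.   -1.78] {'shift': [0.932, 2.783, 0.121], 'turn': [-0.003, -0.002, 0.004]}
```

```bash

python3 -m inch '[{"x":0.1,"y":0.4,"z":0,"ax":0,"ay":0,"az":0,"gripper":20},{"x":0.31,"y":0.92,"z":0,"ax":0,"ay":0,"az":0,"gripper":20}]' |grep pos
python3 -m inch '[{"x":0.1,"y":0.4,"z":0,"ax":0,"ay":0,"az":0,"gripper":20},{"x":0.31,"y":0.92,"z":0,"ax":0,"ay":0,"az":0,"gripper":20}]' |grep pos
python3 -m inch '[{"x":0.1,"y":0.4,"z":0,"ax":0,"ay":0,"az":0,"gripper":20},{"x":0.31,"y":0.92,"z":0.1,"ax":0,"ay":0,"az":0,"gripper":20},{"x":0.31,"y":0.92,"z":0.3,"ax":0,"ay":0,"az":0,"gripper":20},{"x":0.31,"y":0.92,"z":0.4,"ax":0,"ay":0,"az":0,"gripper":20},{"x":0.31,"y":0.92,"z":0.4,"ax":0,"ay":0,"az":0,"gripper":20}]'
cat >> h.py <<'E'
def steelfit_held(P,im,zb,p0):
    pass
E
python3 -c "
from h import *
P,im=snap('wrist','pics/w18.png');import pickle;pickle.dump(P,open('w18.pkl','wb'))
print(bot.observe()['joint_pos'].round(2),rel(blk(-.105,-.06,-.002),YB))"
```

```text
tool_pos: [0.4427, 0.0149, 0.0706]
tool_pos: [0.4792, -0.0758, 0.0703]
time_s: 29.88
tool_pos: [0.5151, -0.164, 0.0303]
orientation: [1.0, 0.03, -0.002, -0.001]
ft_force: [-0.2, 0.5, -2.7]
opening: 0.0304
gripper_force: 80.3
[-0.44  0.49  0.88  1.84 -0.44  1.02 -0.9 ] {'shift': [0.016, 0.032, 0.332], 'turn': [-0.001, 0.002, 0.005]}
```

```bash

python3 -m inch '[{"x":0,"y":0.03,"z":0.15,"ax":0,"ay":0,"az":0.005,"gripper":20},{"x":0,"y":0.03,"z":0.25,"ax":0,"ay":0,"az":0.005,"gripper":20},{"x":0,"y":0.03,"z":0.29,"ax":0,"ay":0,"az":0.005,"gripper":20},{"x":0,"y":0.03,"z":0.31,"ax":0,"ay":0,"az":0.005,"gripper":20},{"x":0,"y":0.03,"z":0.31,"ax":0,"ay":0,"az":0.005,"gripper":20}]' | egrep 'pos|ft'
python3 -m inch '[{"x":0,"y":0,"z":0.01,"ax":0,"ay":0,"az":0,"gripper":20},{"x":0,"y":0,"z":0.01,"ax":0,"ay":0,"az":0,"gripper":20}]' | egrep 'pos|ft'
python3 -c "
from h import *
P,im=snap('wrist','pics/w19.png')
print(rel(blk(-.105,-.06,-.002),YB))"
```

```text
tool_pos: [0.5166, -0.1688, 0.0008]
ft_force: [0.1, 1.1, -2.7]
tool_pos: [0.5167, -0.1687, -0.0001]
ft_force: [-0.2, -0.4, -3.2]
{'shift': [0.011, -0.014, 0.019], 'turn': [0.0, -0.0, -0.003]}
```

```bash

python3 -m inch '[{"x":0,"y":-0.01,"z":0.01,"ax":0,"ay":0,"az":0,"gripper":20},{"x":0,"y":-0.01,"z":0.02,"ax":0,"ay":0,"az":0,"gripper":20},{"x":0,"y":-0.01,"z":0.02,"ax":0,"ay":0,"az":0,"gripper":20}]' | egrep 'pos|ft'
python3 -m inch '[{"x":0,"y":0,"z":0.01,"ax":0,"ay":0,"az":0,"gripper":20},{"x":0,"y":0,"z":0.01,"ax":0,"ay":0,"az":0,"gripper":20}]' | egrep 'pos|ft'
```

```text
tool_pos: [0.5164, -0.1677, -0.0023]
ft_force: [-0.3, 0.7, -3.3]
tool_pos: [0.5165, -0.1677, -0.0026]
ft_force: [-3.8, 2.0, 5.3]
```

```bash

python3 -m inch '[{"x":0.1,"y":0,"z":0,"ax":0,"ay":0,"az":0,"gripper":20},{"x":0.2,"y":0,"z":0,"ax":0,"ay":0,"az":0,"gripper":20},{"x":0.3,"y":0,"z":0,"ax":0,"ay":0,"az":0,"gripper":20},{"x":0.3,"y":0,"z":0,"ax":0,"ay":0,"az":0,"gripper":20}]' | egrep 'pos|ft|ori'
python3 -c "
from h import *
print(rel(blk(-.015,-.06,-.003),YB))"
```

```text
tool_pos: [0.547, -0.1664, -0.0026]
orientation: [1.0, 0.027, 0.0, 0.0]
ft_force: [-2.2, 1.8, 4.0]
{'shift': [0.606, -0.009, 0.005], 'turn': [0.0, -0.001, -0.003]}
```

Shank is entering freely (about 15 mm in). Continue.

```bash

python3 -m inch '[{"x":0.1,"y":-0.01,"z":0,"ax":0,"ay":0,"az":0,"gripper":20},{"x":0.2,"y":-0.01,"z":0,"ax":0,"ay":0,"az":0,"gripper":20},{"x":0.3,"y":-0.01,"z":0,"ax":0,"ay":0,"az":0,"gripper":20},{"x":0.4,"y":-0.01,"z":0,"ax":0,"ay":0,"az":0,"gripper":20},{"x":0.5,"y":-0.01,"z":0,"ax":0,"ay":0,"az":0,"gripper":20},{"x":0.55,"y":-0.01,"z":0,"ax":0,"ay":0,"az":0,"gripper":20},{"x":0.55,"y":-0.01,"z":0,"ax":0,"ay":0,"az":0,"gripper":20}]' | egrep 'pos|ft|ori'
python3 -m inch '[{"x":0.02,"y":0,"z":0,"ax":0,"ay":0,"az":0,"gripper":20},{"x":0.04,"y":0,"z":0,"ax":0,"ay":0,"az":0,"gripper":20},{"x":0.05,"y":0,"z":0,"ax":0,"ay":0,"az":0,"gripper":20}]' | egrep 'pos|ft|open'
python3 -c "
from h import *
print(rel(blk(-.015,-.06,-.003),YB))"
```

```text
tool_pos: [0.6018, -0.163, -0.0025]
orientation: [1.0, 0.026, 0.0, 0.0]
ft_force: [-1.4, -0.1, 4.1]
tool_pos: [0.6055, -0.1629, -0.0026]
ft_force: [-6.6, 0.1, 8.4]
opening: 0.0304
{'shift': [0.019, -0.006, 0.004], 'turn': [0.0, 0.001, -0.004]}
```

```bash

python3 -m inch '[{"x":0.01,"y":0,"z":0,"ax":0,"ay":0,"az":0,"gripper":20},{"x":0.02,"y":0,"z":0,"ax":0,"ay":0,"az":0,"gripper":20}]' | egrep 'pos|ft'
python3 -m inch '[{"x":0.01,"y":0,"z":0,"ax":0,"ay":0,"az":0,"gripper":20},{"x":0.02,"y":0,"z":0,"ax":0,"ay":0,"az":0,"gripper":20}]' | egrep 'pos|ft|open'
```

```text
tool_pos: [0.6068, -0.1628, -0.0025]
ft_force: [-11.3, 0.5, 12.7]
tool_pos: [0.6067, -0.1628, -0.0026]
ft_force: [-22.1, 3.0, 21.0]
opening: 0.0301
```

Firm stop at TCP local x = -15.8 mm, as predicted for home. Release, rise, and go to B.

```bash

python3 -m inch '[{"x":-0.01,"y":0,"z":-0.01,"ax":0,"ay":0,"az":0,"gripper":42},{"x":-0.01,"y":0,"z":-0.01,"ax":0,"ay":0,"az":0,"gripper":42},{"x":-0.01,"y":0,"z":-0.01,"ax":0,"ay":0,"az":0,"gripper":42},{"x":-0.01,"y":0,"z":-0.3,"ax":0,"ay":0,"az":0,"gripper":42},{"x":-0.01,"y":0,"z":-0.7,"ax":0,"ay":0,"az":0,"gripper":42},{"x":-0.1,"y":0,"z":-1,"ax":0,"ay":0,"az":0,"gripper":42}]' | egrep 'pos|ft|open'
python3 -m inch '[{"x":-0.5,"y":-0.2,"z":-0.4,"ax":0,"ay":0,"az":0,"gripper":50},{"x":-0.8,"y":-0.6,"z":-0.8,"ax":0,"ay":0,"az":0,"gripper":50},{"x":-1,"y":-1,"z":-1,"ax":0,"ay":0,"az":0,"gripper":50}]' | egrep 'pos'
python3 -m inch '[{"x":-0.2,"y":-0.5,"z":-0.1,"ax":0,"ay":0,"az":0,"gripper":50},{"x":-0.45,"y":-1,"z":-0.2,"ax":0,"ay":0,"az":0,"gripper":50},{"x":-0.45,"y":-1,"z":-0.2,"ax":0,"ay":0,"az":0,"gripper":50}]' | egrep 'pos'
python3 -m inch '[{"x":0,"y":-0.5,"z":0,"ax":0,"ay":0,"az":0,"gripper":50},{"x":0,"y":-1,"z":0,"ax":0,"ay":0,"az":0,"gripper":50},{"x":0,"y":-1,"z":0,"ax":0,"ay":0,"az":0,"gripper":50},{"x":0,"y":-1,"z":0,"ax":0,"ay":0,"az":0,"gripper":50}]' | egrep 'pos'
python3 - <<'E'
from h import *
P,im=snap("wrist","pics/w20.png")
for n,p0 in [("A",(.605,.295,.05)),("B",(.448,.229,0.015))]: 
    try: print(n,*fit(P,im,p0))
    except Exception as e: print(n,e)
print(bot.observe()["tool_pos"],bot.observe()["joint_pos"].round(2),rel(grip((.448,.229,.018),-.038,.03),.018))
E
```

```text
tool_pos: [0.6012, -0.1622, 0.0984]
ft_force: [0.8, 0.5, -0.1]
opening: 0.0419
tool_pos: [0.4947, -0.0679, 0.1982]
tool_pos: [0.4439, 0.0346, 0.2176]
tool_pos: [0.44, 0.1284, 0.2166]
A [0.6073 0.3005 0.0618] 0.108 2718
B [0.4478 0.2291 0.0209] 0.129 3239
[0.44006249 0.12793739 0.21669593] [-1.17 -0.02  0.82  1.81  0.01  1.35 -1.87] {'shift': [-0.249, -1.019, 1.866], 'turn': [0.001, 0.0, 0.042]}
```

```bash

python3 -m inch '[{"x":-0.1,"y":-0.5,"z":0.3,"ax":0,"ay":0,"az":0.04,"gripper":50},{"x":-0.25,"y":-1,"z":0.6,"ax":0,"ay":0,"az":0.04,"gripper":50},{"x":-0.25,"y":-1,"z":1,"ax":0,"ay":0,"az":0.04,"gripper":50},{"x":-0.25,"y":-1,"z":1,"ax":0,"ay":0,"az":0.04,"gripper":50}]' | egrep 'pos'
python3 -m inch '[{"x":0,"y":0,"z":0.4,"ax":0,"ay":0,"az":0,"gripper":50},{"x":0,"y":0,"z":0.8,"ax":0,"ay":0,"az":0,"gripper":50},{"x":0,"y":0,"z":0.8,"ax":0,"ay":0,"az":0,"gripper":50}]' | egrep 'pos'
python3 - <<'E'
from h import *
P,im=snap("wrist","pics/w21.png")
p,e,n=fit(P,im,(.448,.229,.02));print(p,e,n,rel(grip(p,-.037,-.023),p[2]))
E
```

```text
tool_pos: [0.408, 0.2257, 0.1148]
tool_pos: [0.4091, 0.226, 0.0365]
[0.4484 0.2291 0.0271] 0.063 10624 {'shift': [0.012, -0.012, 0.61], 'turn': [0.001, -0.0, -0.01]}
```

```bash

python3 -m inch '[{"x":0.01,"y":-0.01,"z":0.3,"ax":0,"ay":0,"az":-0.01,"gripper":50},{"x":0.01,"y":-0.01,"z":0.5,"ax":0,"ay":0,"az":-0.01,"gripper":50},{"x":0.01,"y":-0.01,"z":0.58,"ax":0,"ay":0,"az":-0.01,"gripper":50},{"x":0.01,"y":-0.01,"z":0.6,"ax":0,"ay":0,"az":-0.01,"gripper":50},{"x":0.01,"y":-0.01,"z":0.6,"ax":0,"ay":0,"az":-0.01,"gripper":20},{"x":0.01,"y":-0.01,"z":0.6,"ax":0,"ay":0,"az":-0.01,"gripper":20},{"x":0.01,"y":-0.01,"z":0.6,"ax":0,"ay":0,"az":-0.01,"gripper":20},{"x":0.01,"y":-0.01,"z":0.6,"ax":0,"ay":0,"az":-0.01,"gripper":20}]' 80
python3 -m inch '[{"x":0,"y":0,"z":-0.1,"ax":0,"ay":0,"az":0,"gripper":20},{"x":0,"y":0,"z":-0.3,"ax":0,"ay":0,"az":0,"gripper":20},{"x":0,"y":0,"z":-0.6,"ax":0,"ay":0,"az":0,"gripper":20},{"x":0,"y":0,"z":-0.95,"ax":0,"ay":0,"az":-0.03,"gripper":20},{"x":0,"y":0,"z":-0.95,"ax":0,"ay":0,"az":-0.03,"gripper":20}]'
python3 -c "
from h import *
print(bot.observe()['joint_pos'].round(2),rel(blk(-.105,0,.03),YB))"
```

```text
time_s: 37.7
tool_pos: [0.4111, 0.2296, -0.0217]
orientation: [1.0, 0.015, 0.001, -0.001]
ft_force: [-2.1, -1.9, 9.2]
opening: 0.0305
gripper_force: 79.4
time_s: 38.33
tool_pos: [0.4119, 0.2303, 0.0746]
orientation: [1.0, 0.027, 0.002, -0.002]
ft_force: [0.6, -0.3, -3.9]
opening: 0.0303
gripper_force: 79.7
[-1.24  0.19  0.74  1.98 -0.15  1.02 -1.95] {'shift': [0.841, 3.427, 0.436], 'turn': [-0.005, -0.005, -0.003]}
```

```bash

python3 -m inch '[{"x":0.1,"y":0.4,"z":0,"ax":0,"ay":0,"az":0,"gripper":20},{"x":0.21,"y":0.86,"z":0,"ax":0,"ay":0,"az":0,"gripper":20}]' |grep pos
python3 -m inch '[{"x":0.1,"y":0.4,"z":0,"ax":0,"ay":0,"az":0,"gripper":20},{"x":0.21,"y":0.86,"z":0,"ax":0,"ay":0,"az":0,"gripper":20}]' |grep pos
python3 -m inch '[{"x":0.1,"y":0.4,"z":0,"ax":0,"ay":0,"az":0,"gripper":20},{"x":0.21,"y":0.86,"z":0,"ax":0,"ay":0,"az":0,"gripper":20}]' |grep pos
python3 -m inch '[{"x":0.1,"y":0.4,"z":0,"ax":0,"ay":0,"az":0,"gripper":20},{"x":0.21,"y":0.85,"z":0.1,"ax":0,"ay":0,"az":0,"gripper":20},{"x":0.21,"y":0.85,"z":0.3,"ax":0,"ay":0,"az":0,"gripper":20},{"x":0.21,"y":0.85,"z":0.4,"ax":0,"ay":0,"az":0,"gripper":20},{"x":0.21,"y":0.85,"z":0.4,"ax":0,"ay":0,"az":0,"gripper":20}]'
python3 -c "
from h import *
print(bot.observe()['joint_pos'].round(2),rel(blk(-.105,0,0),YB))"
```

```text
tool_pos: [0.4351, 0.144, 0.0712]
tool_pos: [0.4607, 0.0587, 0.0711]
tool_pos: [0.4863, -0.0258, 0.071]
time_s: 39.7
tool_pos: [0.5113, -0.1079, 0.0307]
orientation: [1.0, 0.027, -0.001, -0.0]
ft_force: [0.9, -0.2, -1.8]
opening: 0.0305
gripper_force: 79.8
[-0.54  0.43  0.85  1.89 -0.38  1.   -1.04] {'shift': [0.031, -0.004, 0.307], 'turn': [-0.0, 0.003, -0.001]}
```

```bash

python3 -m inch '[{"x":0.03,"y":0,"z":0.15,"ax":0,"ay":0,"az":0,"gripper":20},{"x":0.03,"y":0,"z":0.25,"ax":0,"ay":0,"az":0,"gripper":20},{"x":0.03,"y":0,"z":0.29,"ax":0,"ay":0,"az":0,"gripper":20},{"x":0.03,"y":0,"z":0.3,"ax":0,"ay":0,"az":0,"gripper":20},{"x":0.03,"y":0,"z":0.3,"ax":0,"ay":0,"az":0,"gripper":20}]' | egrep 'pos|ft'
python3 -m inch '[{"x":0,"y":0,"z":0.01,"ax":0,"ay":0,"az":0,"gripper":20},{"x":0,"y":0,"z":0.01,"ax":0,"ay":0,"az":0,"gripper":20}]' | egrep 'pos|ft'
python3 -m inch '[{"x":0,"y":0,"z":0.01,"ax":0,"ay":0,"az":0,"gripper":20},{"x":0,"y":0,"z":0.01,"ax":0,"ay":0,"az":0,"gripper":20}]' | egrep 'pos|ft'
python3 -c "
from h import *
print(bot.observe()['joint_pos'].round(2),rel(blk(-.105,0,-.002),YB))"
```

```text
tool_pos: [0.5155, -0.1088, 0.002]
ft_force: [-0.1, -0.5, -2.1]
tool_pos: [0.5154, -0.1087, 0.0009]
ft_force: [-0.2, 0.4, -3.2]
tool_pos: [0.5153, -0.1087, -0.0003]
ft_force: [-0.3, -0.0, -3.1]
[-0.51  0.48  0.81  1.9  -0.43  0.94 -1.  ] {'shift': [-0.01, -0.014, 0.017], 'turn': [-0.0, 0.0, -0.003]}
```

```bash

python3 -m inch '[{"x":0,"y":-0.01,"z":0.01,"ax":0,"ay":0,"az":0,"gripper":20},{"x":0,"y":-0.01,"z":0.015,"ax":0,"ay":0,"az":0,"gripper":20},{"x":0,"y":-0.01,"z":0.015,"ax":0,"ay":0,"az":0,"gripper":20}]' | egrep 'pos|ft'
python3 -m inch '[{"x":0,"y":0,"z":0.01,"ax":0,"ay":0,"az":0,"gripper":20},{"x":0.1,"y":0,"z":0.01,"ax":0,"ay":0,"az":0,"gripper":20},{"x":0.2,"y":0,"z":0.01,"ax":0,"ay":0,"az":0,"gripper":20},{"x":0.3,"y":0,"z":0.01,"ax":0,"ay":0,"az":0,"gripper":20},{"x":0.3,"y":0,"z":0.01,"ax":0,"ay":0,"az":0,"gripper":20}]' | egrep 'pos|ft|ori'
python3 -c "
from h import *
print(rel(blk(-.016,0,-.003),YB))"
```

```text
tool_pos: [0.5153, -0.1076, -0.0016]
ft_force: [-1.1, 0.5, 0.2]
tool_pos: [0.543, -0.1063, -0.002]
orientation: [1.0, 0.026, -0.002, -0.001]
ft_force: [-12.7, 1.6, 17.2]
{'shift': [0.602, -0.008, 0.008], 'turn': [-0.003, 0.005, -0.004]}
```

```bash

python3 -m inch '[{"x":0,"y":0,"z":-0.01,"ax":0,"ay":0,"az":0,"gripper":20},{"x":0,"y":0,"z":-0.01,"ax":0,"ay":0,"az":0,"gripper":20}]' | egrep 'pos|ft|ori'
python3 -m inch '[{"x":0.1,"y":-0.01,"z":0,"ax":0,"ay":0,"az":0,"gripper":20},{"x":0.2,"y":-0.01,"z":0,"ax":0,"ay":0,"az":0,"gripper":20},{"x":0.2,"y":-0.01,"z":0,"ax":0,"ay":0,"az":0,"gripper":20}]' | egrep 'pos|ft|ori|open'
```

```text
tool_pos: [0.5455, -0.1061, -0.0018]
orientation: [1.0, 0.027, 0.0, 0.0]
ft_force: [-0.2, -0.4, -3.5]
tool_pos: [0.5664, -0.1039, -0.0018]
orientation: [1.0, 0.027, 0.0, 0.0]
ft_force: [0.7, 0.2, -0.6]
opening: 0.0306
```

```bash

python3 -m inch '[{"x":0.1,"y":0,"z":0,"ax":0,"ay":0,"az":0,"gripper":20},{"x":0.2,"y":0,"z":0,"ax":0,"ay":0,"az":0,"gripper":20},{"x":0.3,"y":0,"z":0,"ax":0,"ay":0,"az":0,"gripper":20},{"x":0.35,"y":0,"z":0,"ax":0,"ay":0,"az":0,"gripper":20},{"x":0.35,"y":0,"z":0,"ax":0,"ay":0,"az":0,"gripper":20}]' | egrep 'pos|ft|ori'
python3 -m inch '[{"x":0.02,"y":0,"z":0,"ax":0,"ay":0,"az":0,"gripper":20},{"x":0.03,"y":0,"z":0,"ax":0,"ay":0,"az":0,"gripper":20},{"x":0.03,"y":0,"z":0,"ax":0,"ay":0,"az":0,"gripper":20}]' | egrep 'pos|ft|open'
python3 -c "
from h import *
print(rel(blk(-.016,0,-.003),YB))"
```

```text
tool_pos: [0.6005, -0.1022, -0.0018]
orientation: [1.0, 0.027, 0.0, 0.0]
ft_force: [0.0, -0.6, -2.3]
tool_pos: [0.6024, -0.1022, -0.0018]
ft_force: [-3.3, -0.4, -1.1]
opening: 0.0303
{'shift': [0.007, 0.003, 0.012], 'turn': [-0.0, 0.001, -0.003]}
```

```bash

python3 -m inch '[{"x":0.01,"y":0,"z":0.01,"ax":0,"ay":0,"az":0,"gripper":20},{"x":0.02,"y":0,"z":0.01,"ax":0,"ay":0,"az":0,"gripper":20}]' | egrep 'pos|ft'
python3 -m inch '[{"x":0.01,"y":0,"z":0,"ax":0,"ay":0,"az":0,"gripper":20},{"x":0.02,"y":0,"z":0,"ax":0,"ay":0,"az":0,"gripper":20}]' | egrep 'pos|ft|open'
```

```text
tool_pos: [0.6024, -0.1021, -0.0019]
ft_force: [-19.9, 2.9, 18.4]
tool_pos: [0.6023, -0.1021, -0.0019]
ft_force: [-29.4, 4.9, 27.3]
opening: 0.0305
```

Stop at the equivalent depth (within 0.1 mm of the first tool). Release and go to A.

```bash

python3 -m inch '[{"x":-0.02,"y":0,"z":-0.02,"ax":0,"ay":0,"az":0,"gripper":42},{"x":-0.02,"y":0,"z":-0.02,"ax":0,"ay":0,"az":0,"gripper":42},{"x":-0.02,"y":0,"z":-0.02,"ax":0,"ay":0,"az":0,"gripper":42},{"x":-0.02,"y":0,"z":-0.3,"ax":0,"ay":0,"az":0,"gripper":42},{"x":-0.02,"y":0,"z":-0.7,"ax":0,"ay":0,"az":0,"gripper":42},{"x":-0.1,"y":0,"z":-1,"ax":0,"ay":0,"az":0,"gripper":42}]' | egrep 'pos|ft|open'
python3 -m inch '[{"x":-0.3,"y":-0.4,"z":-0.4,"ax":0,"ay":0,"az":0,"gripper":50},{"x":-0.6,"y":-0.8,"z":-0.8,"ax":0,"ay":0,"az":0,"gripper":50},{"x":-0.8,"y":-1,"z":-1,"ax":0,"ay":0,"az":0,"gripper":50}]' | egrep 'pos'
python3 -m inch '[{"x":0,"y":-0.5,"z":-0.1,"ax":0,"ay":0,"az":0,"gripper":50},{"x":0,"y":-1,"z":-0.2,"ax":0,"ay":0,"az":0,"gripper":50},{"x":0,"y":-1,"z":-0.2,"ax":0,"ay":0,"az":0,"gripper":50}]' | egrep 'pos'
python3 -m inch '[{"x":0,"y":-0.5,"z":0,"ax":0,"ay":0,"az":0,"gripper":50},{"x":0,"y":-1,"z":0,"ax":0,"ay":0,"az":0,"gripper":50},{"x":0,"y":-1,"z":0,"ax":0,"ay":0,"az":0,"gripper":50},{"x":0,"y":-1,"z":0,"ax":0,"ay":0,"az":0,"gripper":50}]' | egrep 'pos'
python3 - <<'E'
from h import *
P,im=snap("wrist","pics/w22.png")
print(*fit(P,im,(.607,.30,.06)))
print(bot.observe()["tool_pos"],bot.observe()["joint_pos"].round(2),rel(grip((.607,.30,.06),-.038,.04),.06))
E
```

```text
tool_pos: [0.5981, -0.1024, 0.0989]
ft_force: [0.6, 0.3, -0.1]
opening: 0.0421
tool_pos: [0.5119, -0.0048, 0.199]
tool_pos: [0.5066, 0.0986, 0.2178]
tool_pos: [0.5017, 0.1916, 0.2171]
[0.6059 0.3008 0.0749] 0.099 4147
[0.50183266 0.19103179 0.21734017] [-1.11  0.23  0.82  1.62 -0.17  1.37 -1.79] {'shift': [0.725, -1.032, 1.773], 'turn': [0.001, -0.0, -0.012]}
```

```bash

python3 -m inch '[{"x":0.35,"y":-0.5,"z":0.3,"ax":0,"ay":0,"az":-0.02,"gripper":50},{"x":0.7,"y":-1,"z":0.6,"ax":0,"ay":0,"az":-0.02,"gripper":50},{"x":0.7,"y":-1,"z":1,"ax":0,"ay":0,"az":-0.02,"gripper":50},{"x":0.7,"y":-1,"z":1,"ax":0,"ay":0,"az":-0.02,"gripper":50}]' | egrep 'pos'
python3 -m inch '[{"x":0,"y":-0.05,"z":0.4,"ax":0,"ay":0,"az":0,"gripper":50},{"x":0,"y":-0.05,"z":0.8,"ax":0,"ay":0,"az":0,"gripper":50},{"x":0,"y":-0.05,"z":0.8,"ax":0,"ay":0,"az":0,"gripper":50}]' | egrep 'pos'
python3 - <<'E'
from h import *
P,im=snap("wrist","pics/w23.png")
p,e,n=fit(P,im,(.606,.3008,.07));print(p,e,n,rel(grip(p,-.037,-.023),p[2]))
E
```

```text
tool_pos: [0.5643, 0.2944, 0.1137]
tool_pos: [0.5646, 0.2992, 0.0371]
[0.606  0.3008 0.0704] 0.059 10711 {'shift': [0.028, 0.019, 0.622], 'turn': [0.0, -0.001, -0.004]}
```

```bash

python3 -m inch '[{"x":0.03,"y":0.02,"z":0.3,"ax":0,"ay":0,"az":0,"gripper":50},{"x":0.03,"y":0.02,"z":0.5,"ax":0,"ay":0,"az":0,"gripper":50},{"x":0.03,"y":0.02,"z":0.58,"ax":0,"ay":0,"az":0,"gripper":50},{"x":0.03,"y":0.02,"z":0.6,"ax":0,"ay":0,"az":0,"gripper":50},{"x":0.03,"y":0.02,"z":0.6,"ax":0,"ay":0,"az":0,"gripper":20},{"x":0.03,"y":0.02,"z":0.6,"ax":0,"ay":0,"az":0,"gripper":20},{"x":0.03,"y":0.02,"z":0.6,"ax":0,"ay":0,"az":0,"gripper":20},{"x":0.03,"y":0.02,"z":0.6,"ax":0,"ay":0,"az":0,"gripper":20}]' 80
python3 -m inch '[{"x":0,"y":0,"z":-0.1,"ax":0,"ay":0,"az":0,"gripper":20},{"x":0,"y":0,"z":-0.3,"ax":0,"ay":0,"az":0,"gripper":20},{"x":0,"y":0,"z":-0.6,"ax":0,"ay":0,"az":0,"gripper":20},{"x":0,"y":0,"z":-0.95,"ax":0,"ay":0,"az":0.02,"gripper":20},{"x":0,"y":0,"z":-0.95,"ax":0,"ay":0,"az":0.02,"gripper":20}]'
python3 -c "
from h import *
print(bot.observe()['joint_pos'].round(2),rel(blk(-.105,.06,.03),YB))"
```

```text
time_s: 47.92
tool_pos: [0.5694, 0.2998, -0.0215]
orientation: [0.999, 0.034, 0.001, -0.0]
ft_force: [-2.4, -0.7, 6.2]
opening: 0.0305
gripper_force: 80.2
time_s: 48.55
tool_pos: [0.5709, 0.3005, 0.0766]
orientation: [1.0, 0.027, 0.003, -0.002]
ft_force: [-0.1, -0.2, -3.0]
opening: 0.0302
gripper_force: 79.5
[-1.02  0.59  0.72  1.51 -0.41  1.19 -1.76] {'shift': [-0.787, 3.444, 0.45], 'turn': [-0.004, -0.007, -0.003]}
```

```bash

python3 -m inch '[{"x":-0.4,"y":0.3,"z":0,"ax":0,"ay":0,"az":0,"gripper":20},{"x":-0.78,"y":0.7,"z":0,"ax":0,"ay":0,"az":0,"gripper":20},{"x":-0.78,"y":0.9,"z":0,"ax":0,"ay":0,"az":0,"gripper":20}]' |grep pos
python3 -m inch '[{"x":0,"y":0.4,"z":0,"ax":0,"ay":0,"az":0,"gripper":20},{"x":0,"y":0.85,"z":0,"ax":0,"ay":0,"az":0,"gripper":20}]' |grep pos
python3 -m inch '[{"x":0,"y":0.4,"z":0,"ax":0,"ay":0,"az":0,"gripper":20},{"x":0,"y":0.85,"z":0,"ax":0,"ay":0,"az":0,"gripper":20}]' |grep pos
python3 -m inch '[{"x":0,"y":0.4,"z":0,"ax":0,"ay":0,"az":0,"gripper":20},{"x":0,"y":0.84,"z":0.1,"ax":0,"ay":0,"az":0,"gripper":20},{"x":0,"y":0.84,"z":0.3,"ax":0,"ay":0,"az":0,"gripper":20},{"x":0,"y":0.84,"z":0.4,"ax":0,"ay":0,"az":0,"gripper":20},{"x":0,"y":0.84,"z":0.4,"ax":0,"ay":0,"az":0,"gripper":20}]'
python3 -c "
from h import *
print(bot.observe()['joint_pos'].round(2),rel(blk(-.103,.06,-.0005),YB))"
```

```text
tool_pos: [0.4915, 0.2031, 0.0707]
tool_pos: [0.5002, 0.1205, 0.0722]
tool_pos: [0.5048, 0.0351, 0.0722]
time_s: 50.05
tool_pos: [0.5086, -0.0473, 0.0315]
orientation: [1.0, 0.027, -0.001, 0.0]
ft_force: [0.3, -0.4, -2.6]
opening: 0.0301
gripper_force: 79.7
[-0.67  0.4   0.85  1.92 -0.36  0.98 -1.17] {'shift': [0.044, 0.003, 0.32], 'turn': [0.0, 0.002, -0.001]}
```

```bash

python3 -m inch '[{"x":0.04,"y":0,"z":0.15,"ax":0,"ay":0,"az":0,"gripper":20},{"x":0.04,"y":0,"z":0.25,"ax":0,"ay":0,"az":0,"gripper":20},{"x":0.04,"y":0,"z":0.3,"ax":0,"ay":0,"az":0,"gripper":20},{"x":0.04,"y":0,"z":0.32,"ax":0,"ay":0,"az":0,"gripper":20},{"x":0.04,"y":0,"z":0.32,"ax":0,"ay":0,"az":0,"gripper":20}]' | egrep 'pos|ft'
python3 -m inch '[{"x":0,"y":0,"z":0.01,"ax":0,"ay":0,"az":0,"gripper":20},{"x":0,"y":0,"z":0.01,"ax":0,"ay":0,"az":0,"gripper":20}]' | egrep 'pos|ft'
python3 -c "
from h import *
print(rel(blk(-.105,.06,-.002),YB))"
```

```text
tool_pos: [0.5131, -0.0478, 0.0004]
ft_force: [0.2, 0.4, -3.4]
tool_pos: [0.5131, -0.0477, -0.0006]
ft_force: [-1.2, 0.4, -3.2]
{'shift': [-0.022, -0.004, 0.014], 'turn': [-0.0, -0.0, -0.003]}
```

```bash

python3 -m inch '[{"x":0,"y":0,"z":0.01,"ax":0,"ay":0,"az":0,"gripper":20},{"x":0.05,"y":0,"z":0.01,"ax":0,"ay":0,"az":0,"gripper":20},{"x":0.15,"y":0,"z":0.01,"ax":0,"ay":0,"az":0,"gripper":20},{"x":0.25,"y":0,"z":0.01,"ax":0,"ay":0,"az":0,"gripper":20},{"x":0.3,"y":0,"z":0.01,"ax":0,"ay":0,"az":0,"gripper":20},{"x":0.3,"y":0,"z":0.01,"ax":0,"ay":0,"az":0,"gripper":20}]' | egrep 'pos|ft|ori'
python3 -c "
from h import *
print(rel(blk(-.016,.06,-.003),YB))"
```

```text
tool_pos: [0.544, -0.0459, -0.0015]
orientation: [1.0, 0.027, 0.0, 0.0]
ft_force: [-1.7, 0.7, 3.0]
{'shift': [0.559, -0.004, 0.015], 'turn': [0.0, -0.001, -0.002]}
```

```bash

python3 -m inch '[{"x":0.1,"y":0,"z":0,"ax":0,"ay":0,"az":0,"gripper":20},{"x":0.2,"y":0,"z":0,"ax":0,"ay":0,"az":0,"gripper":20},{"x":0.3,"y":0,"z":0,"ax":0,"ay":0,"az":0,"gripper":20},{"x":0.4,"y":0,"z":0,"ax":0,"ay":0,"az":0,"gripper":20},{"x":0.5,"y":0,"z":0,"ax":0,"ay":0,"az":0,"gripper":20},{"x":0.5,"y":0,"z":0,"ax":0,"ay":0,"az":0,"gripper":20}]' | egrep 'pos|ft|ori'
python3 -m inch '[{"x":0.02,"y":0,"z":0,"ax":0,"ay":0,"az":0,"gripper":20},{"x":0.04,"y":0,"z":0,"ax":0,"ay":0,"az":0,"gripper":20},{"x":0.05,"y":0,"z":0,"ax":0,"ay":0,"az":0,"gripper":20}]' | egrep 'pos|ft|open'
python3 -m inch '[{"x":0.01,"y":0,"z":0,"ax":0,"ay":0,"az":0,"gripper":20},{"x":0.02,"y":0,"z":0,"ax":0,"ay":0,"az":0,"gripper":20}]' | egrep 'pos|ft|open'
python3 -c "
from h import *
print(rel(blk(-.016,.06,-.003),YB))"
```

```text
tool_pos: [0.5942, -0.0431, -0.0015]
orientation: [1.0, 0.027, 0.001, 0.0]
ft_force: [1.2, 1.5, 1.6]
tool_pos: [0.5965, -0.0431, -0.0015]
ft_force: [-10.3, 1.6, 11.9]
opening: 0.0305
tool_pos: [0.5984, -0.043, -0.0015]
ft_force: [-9.0, 1.1, 10.7]
opening: 0.0301
{'shift': [0.014, -0.005, 0.015], 'turn': [-0.001, 0.003, -0.003]}
```

```bash

python3 -m inch '[{"x":0.01,"y":0,"z":0,"ax":0,"ay":0,"az":0,"gripper":20},{"x":0.02,"y":0,"z":0,"ax":0,"ay":0,"az":0,"gripper":20}]' | egrep 'pos|ft|open'
python3 -m inch '[{"x":0.01,"y":0,"z":0,"ax":0,"ay":0,"az":0,"gripper":20},{"x":0.01,"y":0,"z":0,"ax":0,"ay":0,"az":0,"gripper":20}]' | egrep 'pos|ft|open'
```

```text
tool_pos: [0.599, -0.0429, -0.0015]
ft_force: [-18.3, 3.2, 18.5]
opening: 0.0303
tool_pos: [0.599, -0.043, -0.0015]
ft_force: [-20.9, 2.8, 21.5]
opening: 0.03
```

Third tool stops at the same depth (within 0.4 mm). Release, rise and view the wheel; check seat depth numerically at the same time.

```bash

python3 -m inch '[{"x":-0.01,"y":0,"z":-0.01,"ax":0,"ay":0,"az":0,"gripper":42},{"x":-0.01,"y":0,"z":-0.01,"ax":0,"ay":0,"az":0,"gripper":42},{"x":-0.01,"y":0,"z":-0.01,"ax":0,"ay":0,"az":0,"gripper":42},{"x":-0.01,"y":0,"z":-0.3,"ax":0,"ay":0,"az":0,"gripper":42},{"x":-0.01,"y":0,"z":-0.7,"ax":0,"ay":0,"az":0,"gripper":42},{"x":-0.1,"y":0,"z":-1,"ax":0,"ay":0,"az":0,"gripper":42}]' | egrep 'pos|ft|open'
python3 -m inch '[{"x":-0.4,"y":-0.1,"z":-0.4,"ax":0,"ay":0,"az":0,"gripper":42},{"x":-0.4,"y":-0.2,"z":-0.8,"ax":0,"ay":0,"az":0,"gripper":42},{"x":-0.4,"y":-0.2,"z":-1,"ax":0,"ay":0,"az":0,"gripper":42},{"x":-0.4,"y":-0.2,"z":-1,"ax":0,"ay":0,"az":0,"gripper":42}]' | egrep 'pos'
python3 - <<'E'
from h import *
import pickle
P,im=snap("wrist","pics/w24.png");pickle.dump(P,open("w24.pkl","wb"));print(bot.observe()["joint_pos"].round(2))
# wheel: black bar pixels on top plane z=.082 within 45 mm of the axis
C=np.array(blk(.045,.16,.082));h=cv2.cvtColor(im,cv2.COLOR_RGB2HSV)
vv,uu=np.mgrid[0:400,0:640];K,T=np.array(P["intrinsics"]),np.array(P["pose"])
d=np.stack([uu,vv,np.ones_like(uu)],-1)@np.linalg.inv(K).T@T[:3,:3].T
X=T[:3,3]+d*((.082-T[2,3])/d[...,2])[...,None];r=np.hypot(X[...,0]-C[0],X[...,1]-C[1])
for nm,m in [("black",(h[:400,:,2]<55)&(r<.05)),("brass",(h[:400,:,0]>14)&(h[:400,:,0]<32)&(h[:400,:,1]>110)&(h[:400,:,2]>110)&(r<.06))]:
    p=X[m][:,:2];c=p.mean(0);w,v=np.linalg.eigh(np.cov((p-c).T));print(nm,len(p),c.round(4),"ang",np.degrees(np.arctan2(v[1,1],v[0,1])).round(1),"std",np.sqrt(w).round(4),"dir from axis",np.degrees(np.arctan2(*(c-C[:2])[::-1])).round(1))
print("axis",C.round(4))
cv2.imwrite("pics/c24.png",cv2.resize(im[:400,:,::-1],(800,500)))
E
```

```text
tool_pos: [0.5938, -0.0436, 0.0998]
ft_force: [0.5, 0.1, 0.3]
opening: 0.0417
tool_pos: [0.5531, -0.0256, 0.1999]
[-0.74  0.31  0.91  1.61 -0.25  1.34 -1.31]
black 907 [0.6601 0.0529] ang 45.1 std [0.0085 0.0253] dir from axis -57.8
brass 740 [0.6774 0.0843] ang 46.0 std [0.002  0.0144] dir from axis 46.7
axis [0.6552 0.0607 0.082 ]
```

View pics/c24.png

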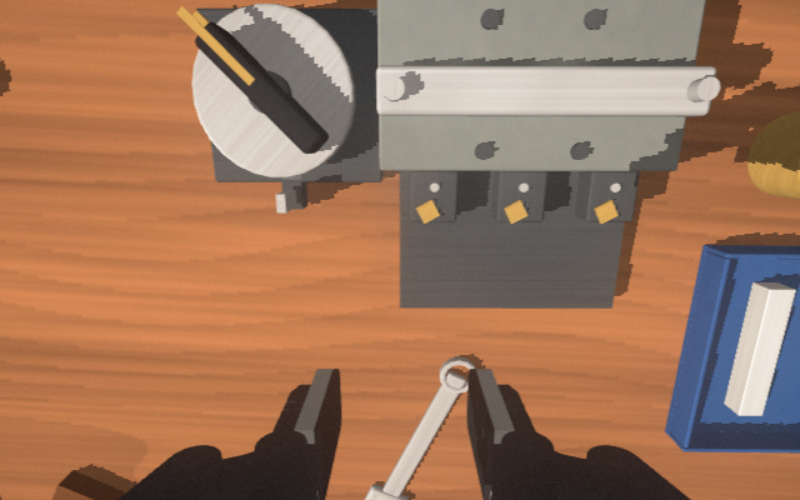

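c24 shows all three heads seated against the block, with front edges level at row ~221. The wheel's brass pointer is at upper left (215,45) and the mark at (288,198). Pointer angle is about 46.3° in the world and the mark is at about 183.2°, so 223° clockwise is needed. I'll pre-rotate the tool 223° counter-clockwise (high up), grip the bar over the axis and unwind.

```bash

python3 -m inch '[{"x":0,"y":0,"z":0,"ax":0,"ay":0,"az":-0.23,"gripper":42},{"x":0,"y":0,"z":0,"ax":0,"ay":0,"az":-0.46,"gripper":42},{"x":0,"y":0,"z":0,"ax":0,"ay":0,"az":-0.69,"gripper":42},{"x":0,"y":0,"z":0,"ax":0,"ay":0,"az":-0.92,"gripper":42},{"x":0,"y":0,"z":0,"ax":0,"ay":0,"az":-0.99,"gripper":42}]' | egrep 'pos'
python3 -m inch '[{"x":0,"y":0,"z":0,"ax":0,"ay":0,"az":-0.23,"gripper":42},{"x":0,"y":0,"z":0,"ax":0,"ay":0,"az":-0.46,"gripper":42},{"x":0,"y":0,"z":0,"ax":0,"ay":0,"az":-0.69,"gripper":42},{"x":0,"y":0,"z":0,"ax":0,"ay":0,"az":-0.92,"gripper":42},{"x":0,"y":0,"z":0,"ax":0,"ay":0,"az":-0.99,"gripper":42}]' | egrep 'pos'
python3 -m inch '[{"x":0,"y":0,"z":0,"ax":0,"ay":0,"az":-0.23,"gripper":42},{"x":0,"y":0,"z":0,"ax":0,"ay":0,"az":-0.46,"gripper":42},{"x":0,"y":0,"z":0,"ax":0,"ay":0,"az":-0.69,"gripper":42},{"x":0,"y":0,"z":0,"ax":0,"ay":0,"az":-0.92,"gripper":42},{"x":0,"y":0,"z":0,"ax":0,"ay":0,"az":-0.99,"gripper":42}]' | egrep 'pos'
python3 -c "
from h import *
print(bot.observe()['joint_pos'].round(2),rel([.6552,.0607,.12],np.radians(226.3)))"
```

```text
tool_pos: [0.5513, -0.0258, 0.1967]
tool_pos: [0.5513, -0.0258, 0.1966]
tool_pos: [0.5513, -0.0258, 0.1965]
[-0.45  0.25  0.54  1.6  -0.13  1.33  0.92] {'shift': [-0.169, 1.344, 0.762], 'turn': [-0.0, -0.004, -1.987]}
```

```bash

python3 -m inch '[{"x":0,"y":0,"z":0,"ax":0,"ay":0,"az":-0.23,"gripper":42},{"x":0,"y":0.3,"z":0,"ax":0,"ay":0,"az":-0.46,"gripper":42},{"x":0,"y":0.6,"z":0,"ax":0,"ay":0,"az":-0.69,"gripper":42},{"x":-0.1,"y":0.9,"z":0,"ax":0,"ay":0,"az":-0.92,"gripper":42},{"x":-0.17,"y":1,"z":0,"ax":0,"ay":0,"az":-0.99,"gripper":42}]' | egrep 'pos'
python3 -m inch '[{"x":0,"y":0,"z":0,"ax":0,"ay":0,"az":-0.23,"gripper":42},{"x":0,"y":0,"z":0,"ax":0,"ay":0,"az":-0.46,"gripper":42},{"x":0,"y":0,"z":0,"ax":0,"ay":0,"az":-0.69,"gripper":42},{"x":0,"y":0,"z":0,"ax":0,"ay":0,"az":-0.92,"gripper":42},{"x":0,"y":0,"z":0,"ax":0,"ay":0,"az":-0.99,"gripper":42}]' | egrep 'pos'
python3 -c "
from h import *
print(bot.observe()['joint_pos'].round(2),rel([.6552,.0607,.10],np.radians(226.3)))"
```

```text
tool_pos: [0.6332, 0.0372, 0.1956]
tool_pos: [0.6323, 0.0352, 0.1961]
[-0.29  0.41  0.26  1.36 -0.11  1.38  2.34] {'shift': [-0.345, 0.01, 0.961], 'turn': [0.003, -0.003, -0.007]}
```

```bash

python3 -m inch '[{"x":-0.34,"y":0.01,"z":0.2,"ax":0,"ay":0,"az":0,"gripper":42},{"x":-0.34,"y":0.01,"z":0.6,"ax":0,"ay":0,"az":0,"gripper":42},{"x":-0.34,"y":0.01,"z":0.9,"ax":0,"ay":0,"az":0,"gripper":42},{"x":-0.34,"y":0.01,"z":0.9,"ax":0,"ay":0,"az":0,"gripper":42}]' | egrep 'pos'
python3 -c "
from h import *
print(bot.observe()['joint_pos'].round(2),rel([.6552,.0607,.032],np.radians(226.3)))"
python3 -m inch '[{"x":0,"y":0,"z":0.3,"ax":0,"ay":0,"az":0,"gripper":42},{"x":0,"y":0,"z":0.55,"ax":0,"ay":0,"az":0,"gripper":42},{"x":0,"y":0,"z":0.7,"ax":0,"ay":0,"az":0,"gripper":42},{"x":0,"y":0,"z":0.74,"ax":0,"ay":0,"az":0,"gripper":42},{"x":0,"y":0,"z":0.74,"ax":0,"ay":0,"az":0,"gripper":42}]' | egrep 'pos|ft'
python3 -c "
from h import *
print(rel([.6552,.0607,.032],np.radians(226.3)))"
```

```text
tool_pos: [0.6531, 0.0602, 0.1036]
[-0.31  0.52  0.24  1.41 -0.13  1.23  2.32] {'shift': [-0.023, -0.015, 0.716], 'turn': [0.006, -0.008, -0.011]}
tool_pos: [0.6564, 0.0606, 0.0351]
ft_force: [0.8, 0.3, 0.1]
{'shift': [0.008, 0.009, 0.031], 'turn': [-0.001, 0.001, -0.011]}
```

```bash

python3 -m inch '[{"x":0,"y":0.01,"z":0.02,"ax":0,"ay":0,"az":0,"gripper":42},{"x":0,"y":0.01,"z":0.02,"ax":0,"ay":0,"az":0,"gripper":5},{"x":0,"y":0.01,"z":0.02,"ax":0,"ay":0,"az":0,"gripper":5},{"x":0,"y":0.01,"z":0.02,"ax":0,"ay":0,"az":0,"gripper":5},{"x":0,"y":0.01,"z":0.02,"ax":0,"ay":0,"az":0,"gripper":5},{"x":0,"y":0.01,"z":0.02,"ax":0,"ay":0,"az":0,"gripper":5}]' 60
python3 -m inch '[{"x":0,"y":0,"z":0,"ax":0,"ay":0,"az":0.1,"gripper":5},{"x":0,"y":0,"z":0,"ax":0,"ay":0,"az":0.2,"gripper":5},{"x":0,"y":0,"z":0,"ax":0,"ay":0,"az":0.2,"gripper":5}]'
```

```text
time_s: 59.85
tool_pos: [0.6559, 0.0608, 0.0331]
orientation: [-0.389, 0.921, -0.0, 0.001]
ft_force: [2.2, -2.4, 5.5]
opening: 0.0142
gripper_force: 61.1
time_s: 60.22
tool_pos: [0.6559, 0.0609, 0.033]
orientation: [-0.315, 0.949, -0.0, 0.001]
ft_force: [2.2, -2.6, 5.2]
opening: 0.0144
gripper_force: 61.3
```

```bash

python3 -m inch '[{"x":0,"y":0,"z":0,"ax":0,"ay":0,"az":0.2,"gripper":5},{"x":0,"y":0,"z":0,"ax":0,"ay":0,"az":0.4,"gripper":5},{"x":0,"y":0,"z":0,"ax":0,"ay":0,"az":0.6,"gripper":5},{"x":0,"y":0,"z":0,"ax":0,"ay":0,"az":0.8,"gripper":5},{"x":0,"y":0,"z":0,"ax":0,"ay":0,"az":0.95,"gripper":5},{"x":0,"y":0,"z":0,"ax":0,"ay":0,"az":0.95,"gripper":5}]' | egrep 'pos|ft|open'
python3 -m inch '[{"x":0,"y":0,"z":0,"ax":0,"ay":0,"az":0.2,"gripper":5},{"x":0,"y":0,"z":0,"ax":0,"ay":0,"az":0.4,"gripper":5},{"x":0,"y":0,"z":0,"ax":0,"ay":0,"az":0.6,"gripper":5},{"x":0,"y":0,"z":0,"ax":0,"ay":0,"az":0.8,"gripper":5},{"x":0,"y":0,"z":0,"ax":0,"ay":0,"az":0.95,"gripper":5},{"x":0,"y":0,"z":0,"ax":0,"ay":0,"az":0.95,"gripper":5}]' | egrep 'pos|ft|open'
python3 -c "
from h import *
print(bot.observe()['joint_pos'].round(2),rel([.656,.061,.033],YB))"
```

```text
tool_pos: [0.656, 0.0608, 0.033]
ft_force: [2.3, -2.7, 4.6]
opening: 0.0148
tool_pos: [0.656, 0.0607, 0.0331]
ft_force: [1.9, -3.4, 5.4]
opening: 0.0146
[-0.54  0.64  0.59  1.5  -0.38  1.12  0.84] {'shift': [0.002, 0.002, 0.001], 'turn': [0.003, -0.0, 2.844]}
```

```bash

python3 -m inch '[{"x":0,"y":0,"z":0,"ax":0,"ay":0,"az":0.2,"gripper":5},{"x":0,"y":0,"z":0,"ax":0,"ay":0,"az":0.4,"gripper":5},{"x":0,"y":0,"z":0,"ax":0,"ay":0,"az":0.6,"gripper":5},{"x":0,"y":0,"z":0,"ax":0,"ay":0,"az":0.8,"gripper":5},{"x":0,"y":0,"z":0,"ax":0,"ay":0,"az":0.95,"gripper":5},{"x":0,"y":0,"z":0,"ax":0,"ay":0,"az":0.95,"gripper":5}]' | egrep 'pos|ft|open'
python3 -m inch '[{"x":0,"y":0,"z":0,"ax":0,"ay":0,"az":0.2,"gripper":5},{"x":0,"y":0,"z":0,"ax":0,"ay":0,"az":0.4,"gripper":5},{"x":0,"y":0,"z":0,"ax":0,"ay":0,"az":0.6,"gripper":5},{"x":0,"y":0,"z":0,"ax":0,"ay":0,"az":0.8,"gripper":5},{"x":0,"y":0,"z":0,"ax":0,"ay":0,"az":0.95,"gripper":5},{"x":0,"y":0,"z":0,"ax":0,"ay":0,"az":0.95,"gripper":5}]' | egrep 'pos|ft|open'
python3 -c "
from h import *
print(bot.observe()['joint_pos'].round(2),rel([.656,.061,.033],YB))"
```

```text
tool_pos: [0.656, 0.0607, 0.0331]
ft_force: [1.5, -2.7, 6.3]
opening: 0.0147
tool_pos: [0.6559, 0.0607, 0.0331]
ft_force: [2.1, -3.3, 7.6]
opening: 0.0151
[-0.73  0.75  0.91  1.51 -0.62  1.19 -0.49] {'shift': [0.003, -0.001, 0.001], 'turn': [0.002, -0.002, 0.945]}
```

```bash

python3 -m inch '[{"x":0,"y":0,"z":0,"ax":0,"ay":0,"az":0.2,"gripper":5},{"x":0,"y":0,"z":0,"ax":0,"ay":0,"az":0.4,"gripper":5},{"x":0,"y":0,"z":0,"ax":0,"ay":0,"az":0.6,"gripper":5},{"x":0,"y":0,"z":0,"ax":0,"ay":0,"az":0.8,"gripper":5},{"x":0,"y":0,"z":0,"ax":0,"ay":0,"az":0.94,"gripper":5},{"x":0,"y":0,"z":0,"ax":0,"ay":0,"az":0.94,"gripper":5},{"x":0,"y":0,"z":0,"ax":0,"ay":0,"az":0.94,"gripper":5}]' | egrep 'pos|ft|open|ori'
python3 -m inch '[{"x":0,"y":0,"z":0,"ax":0,"ay":0,"az":0,"gripper":40},{"x":0,"y":0,"z":0,"ax":0,"ay":0,"az":0,"gripper":40},{"x":0,"y":0,"z":0,"ax":0,"ay":0,"az":0,"gripper":40},{"x":0,"y":0,"z":-0.3,"ax":0,"ay":0,"az":0,"gripper":40},{"x":0,"y":0,"z":-0.7,"ax":0,"ay":0,"az":0,"gripper":40},{"x":0,"y":0,"z":-1,"ax":0,"ay":0,"az":0,"gripper":40}]' | egrep 'pos|ft'
python3 -m inch '[{"x":-0.5,"y":0,"z":-0.3,"ax":0,"ay":0,"az":0,"gripper":40},{"x":-1,"y":0,"z":-0.6,"ax":0,"ay":0,"az":0,"gripper":40},{"x":-1,"y":0,"z":-0.6,"ax":0,"ay":0,"az":0,"gripper":40},{"x":-1,"y":0,"z":-0.6,"ax":0,"ay":0,"az":0,"gripper":40}]' | egrep 'pos'
cat > wheel.py <<'E'
from h import *
P,im=snap("wrist","pics/w25.png");h=cv2.cvtColor(im,cv2.COLOR_RGB2HSV)[:400]
vv,uu=np.mgrid[0:400,0:640];K,T=np.array(P["intrinsics"]),np.array(P["pose"])
d=np.stack([uu,vv,np.ones_like(uu)],-1)@np.linalg.inv(K).T@T[:3,:3].T
def cloud(z): return T[:3,3]+d*((z-T[2,3])/d[...,2])[...,None]
C=np.array(blk(.045,.16,0))
def rep(nm,m,z):
    X=cloud(z);r=np.hypot(X[...,0]-C[0],X[...,1]-C[1]);p=X[m(r)][:,:2]
    if len(p)<5: print(nm,len(p));return
    c=p.mean(0);w,v=np.linalg.eigh(np.cov((p-c).T));print(nm,len(p),c.round(4),"ang",np.degrees(np.arctan2(v[1,1],v[0,1])).round(1),"std",np.sqrt(w).round(4),"dir from axis",np.degrees(np.arctan2(*(c-C[:2])[::-1])).round(2),"r",np.hypot(*(c-C[:2])).round(4))
brass=(h[...,0]>14)&(h[...,0]<32)&(h[...,1]>110)&(h[...,2]>110)
for z in (.082,.084): rep("brass",lambda r:brass&(r<.075),z)
X=cloud(.054);M=np.array(blk(-.021,.16,0));near=np.hypot(X[...,0]-M[0],X[...,1]-M[1])<.014
rep("mark bright",lambda r:near&(h[...,1]<60)&(h[...,2]>150)&(r>.055),.054)
print("expected mark dir",np.degrees(np.arctan2(*(M-C)[:2][::-1])).round(2))
E
python3 wheel.py
```

```text
tool_pos: [0.6559, 0.0607, 0.0331]
orientation: [1.0, 0.03, 0.001, 0.0]
ft_force: [2.2, -1.5, 6.8]
opening: 0.015
tool_pos: [0.6552, 0.0613, 0.1337]
ft_force: [-1.5, -0.5, 0.4]
tool_pos: [0.5554, 0.0563, 0.1921]
brass 542 [0.6245 0.0587] ang -176.1 std [0.0015 0.0151] dir from axis -176.13 r 0.0308
brass 542 [0.6245 0.0587] ang -176.1 std [0.0014 0.015 ] dir from axis -176.16 r 0.0307
mark bright 101 [0.5893 0.0575] ang -174.8 std [0.0018 0.003 ] dir from axis -177.2 r 0.0659
expected mark dir -176.82
```

Pointer reads about 0.7–1° from the mark (roughly 0.015 rad, within measurement error). All tools are seated, both blanks are in the tray and the gripper is clear, so I hand in.

```bash
python3 -c "
from cell import bot
print(bot.observe()['time_s']);print(bot.hand_in())"
```

```text
65.4
the job is handed in; nothing more can be done
None
```

I handed the job in at 65 s: both blanking bars are in the tray, all three turning tools are home in their pockets, and the clamp wheel is turned so its pointer stands within about 1° of the index mark; the hand-in gave no verdict.

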